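Close the finds box with its nested lids, then hold up the cover for the label

TASK

Draw the slide carriage by its knob from under the microscope, all the way out to its stop, then carry the open finds box's two nested lids over together, pinched by the white inner lid through the thumb cut-outs of the blue cover, lower them gently until the inner lid sits home in the box, and let go. Then take the blue cover alone by its grip bar, lift it level, straight up off the white inner lid, which stays seated, and finish while still holding the cover still about 10 cm above its place on the box, so that the find's label can be laid on the inner lid. Do not part the lids anywhere else, do not knock the microscope, and leave the other things where they are.

Things in the scene. Friction and masses are not known exactly. Their poses are not given: they have to be found in the camera images.
- carriage (a joint): slide of the aluminium carriage on its rails, in m: 0 = the box right under the microscope, 0.200 = all the way out, at its stop. It comes out along the +y axis of box_mouth (towards the robot's left), takes 3 to 4 N when drawn slowly and stays where it is left
- carriage_knob (a point): black upright round pull knob of the carriage, 22 mm across; this point is on its axis, 15 mm below its top, 25 mm above the flat pull arm it stands on and 53 mm above the bench, 150 mm from the box centre along the slide; it stands clear by 60 mm all round. Axes as box_mouth
- box_mouth (a point): centre of the open mouth, level with the rim and 80 mm above the bench, of the clear finds box with a pale rim (95 x 55 mm over the rim, mouth 88 x 48 mm). x axis along its long side, y axis along its short side and along the slide, z up. At the start it is under the microscope's ring light, 92 mm below it
- inner_lid_mid (a point): centre of the 10 mm thick flange (100 x 60 mm) of the white inner lid; x axis along its long side, z up. At the start it is nested in the blue cover on the dark tray, this point 25 mm above the bench. Seated, the flange lies on the box rim, this point is 5 mm above box_mouth and the long sides agree (either way round)
- cover_grip (a point): centre of the blue cover's grip bar: 44 mm long (along the cover's x axis, its long side), 12 mm wide, 26 mm tall, in the middle of the top plate; this point is 13 mm above the plate and, while nested, 21 mm straight above inner_lid_mid. Lifted by the bar or the skirt, the cover comes off alone
- microscope: grey and white stereo microscope on a boom stand, fixed on the robot's right; origin on the bench straight below the lens, axes as the slide's. Black ring light 92 mm across, underside 172 mm above the bench; head 95 x 85 mm, top 365 mm up, eyepieces lean towards the robot; base, column and boom are on its -y side
- closed_box: small closed box, milky with a green lid, 94 x 57 mm, 50 mm tall, on the dark tray; origin at the centre of its underside, x along its long side
- tweezers: steel tweezers lying on the dark tray, 130 mm long, 7 mm high; origin on the tray below their middle, x along them
- brush: soft flat brush lying on the dark tray, 170 mm long, 16 mm wide, 8 mm high; origin below its middle, x along it
- scale_bar: black-and-white photo scale bar lying on the dark tray, 100 x 14 x 5 mm; origin below its centre, x along it
- dish: clear round dish with two wood fragments, 86 mm across, 14 mm tall, on the bench near the robot; origin at the centre of its underside
- white_bottle: white plastic bottle with a red cap, 66 mm across, 165 mm tall, at the back of the bench; origin at the centre of its underside
- amber_bottle: amber glass bottle with a black cap, 64 mm across, 140 mm tall, at the back of the bench; origin at the centre of its underside
- glass_jar: green glass jar with a red cap, 72 mm across, 90 mm tall, at the back of the bench; origin at the centre of its underside
- slide_table: the slide table with its two rails (130 x 400 mm plate, fixed to the bench), with the carriage and the box clipped to it (52 mm tall, an old wooden comb inside). Its origin is on the bench straight below the microscope's lens, which is where the box centre is with the carriage at 0; axes as box_mouth
- inner_lid: the white inner lid, loose, without a handle of its own; origin at the foot of its plug, 21 mm below inner_lid_mid, same axes. The plug reaches 16 mm down from the flange: 84 x 44 mm under the flange, tapering to 76 x 36 mm at its foot. The two lids weigh 100 to 170 g together
- cover: blue cover (outer lid), 110 x 70 mm, loose on the inner lid's flange; origin under its 3 mm top plate, 16 mm below cover_grip. Its skirt hangs 18 mm down, 2.5 mm off the flange. Mid-way along both long sides plate and skirt are cut away over 54 mm: there the flange (60 mm across) can be pinched, and both lids come along

How it is judged:
On the way, in this order (a step that is already met when the one before it is completed fails the run):
1. the carriage is drawn all the way out, to its stop (value of joint carriage above 0.194 m), for 0.2 s.
2. both lids are lifted together, nested, by the inner lid (height (world z) of inner_lid_mid above 0.09 m and distance between inner_lid_mid and cover_grip below 0.03 m and contact force between the fingers and inner_lid above 0.3 N), for 0.2 s.
3. both lids are seated on the box and let go (z of inner_lid_mid in the frame of box_mouth between 0.0025 and 0.0075 m and horizontal distance between inner_lid_mid and box_mouth below 0.005 m and angle between the z axis of inner_lid_mid and the z axis of box_mouth, either way round below 0.06 rad and angle between the x axis of inner_lid_mid and the x axis of box_mouth, either way round below 0.15 rad and z of cover_grip in the frame of box_mouth below 0.03 m and contact force between the fingers and inner_lid below 0.1 N and contact force between the fingers and cover below 0.1 N), for 0.2 s.
At the end, for the whole second after the job is handed in: Carriage within 10 mm of its stop; inner lid seated level in the box (height within 2.5 mm, 5 mm sideways, long sides within 0.15 rad); cover held by the fingers alone, still, within 0.2 rad of level, 60 to 180 mm above its closed place and within 40 mm of straight above the box (value of joint carriage above 0.19 m and z of inner_lid_mid in the frame of box_mouth between 0.0025 and 0.0075 m and horizontal distance between inner_lid_mid and box_mouth below 0.005 m and angle between the z axis of inner_lid_mid and the z axis of box_mouth, either way round below 0.06 rad and angle between the x axis of inner_lid_mid and the x axis of box_mouth, either way round below 0.15 rad and z of cover_grip in the frame of box_mouth between 0.086 and 0.206 m and horizontal distance between cover_grip and box_mouth below 0.04 m and angle between cover_grip's own z axis and vertical below 0.2 rad and linear speed of cover below 0.03 m/s and contact force between the fingers and cover above 0.5 N and contact force between cover and inner_lid below 0.05 N); the arm keeps its last pose, push and grip.
It fails at once if the two lids parted (more than 12 mm) while the inner lid was not seated in the box (distance between inner_lid_mid and cover_grip above 0.033 m and (z of inner_lid_mid in the frame of box_mouth above 0.009 m or horizontal distance between inner_lid_mid and box_mouth above 0.007 m)).
It fails at once if the lids dropped or slammed onto the box (inner lid faster than 0.45 m/s just above the rim, or more than 40 N on the box) ((horizontal distance between inner_lid_mid and box_mouth below 0.02 m and z of inner_lid_mid in the frame of box_mouth below 0.05 m and linear speed of inner_lid above 0.45 m/s) or contact force between inner_lid and slide_table above 40 N).
It fails at once if the cover tipped more than 0.5 rad (angle between cover_grip's own z axis and vertical above 0.5 rad).
It fails at once if the microscope was knocked (more than 3 N) (contact force between microscope and anything else above 3 N).
It fails at once if another thing was moved more than 25 mm (distance of any of closed_box, tweezers, brush, scale_bar, dish, white_bottle, amber_bottle, glass_jar from where it was at the start of the episode above 0.025 m).
It also fails if it takes over 72 s, if anything falls off the work surface, if the arm or the gripper's body presses on something with over 40 N, if the wrist force passes 120 N, or if a joint passes its speed limit or range.

ROBOT

A 6-joint arm with a two-finger parallel gripper is mounted at the origin on the work surface. World frame = base frame: x ahead of the robot, y to its left, z up, the work surface at z = 0. Lengths are in m, angles in rad, forces in N, time in s.
With the tool pointing down it reaches from about 0.35 to 0.975 m from the base axis. Payload 4.9 kg.
Tool frame: the origin (TCP) lies midway between the tips of the shut fingers; the grasp point (between the pads) lies 19 mm behind it; z points along the fingers, y is the direction in which the jaws open and shut (so a half turn about z gives the same grasp; the last joint's range is limited). The gripper opens to 85 mm and grips with 20 to 120 N. Pads are 22 mm wide; open, the fingers measure 114 mm over their backs; the gripper's body (76 mm by 85 mm) begins 54 mm behind the grasp point. The pads swing forward as they close: fully open they stand 13 mm farther back than shut.
Start: joints at [-1.305, 0.053, 1.613, -0, 1.476, -0.119], TCP at [0.235, -0.579, 0.231] pointing down, gripper open.
Joint ranges: [-3.01, 3.01], [-1.01, 2.22], [0.06, 2.58], [-1.02, 4.17], [0.09, 2.62], [-3.14, 3.14]. Speed limits (rad/s): [2.57, 2.57, 3.14, 3.14, 3.14, 3.14].

INTERFACE

Orientations are given as a rotation vector (axis times angle).
In Python, from station import ctrl gives the robot as it stands.
- The arm moves only by the tool apply_moves, never from a script. Its argument "rows" is a list of rows, each a list of 6 numbers: the shift along the tool's x, y, z in cm, then the turn, a rotation vector about the tool's x, y, z in units of 5 degrees (1.0 is 5 degrees). In form: [[x, y, z, rx, ry, rz], ...]. A call has 1 to 20 rows; each row is the pose to reach, as a shift and turn from the pose measured when the call began, along the tool's axes at that moment; what a row does not reach only later rows make up. A row lasts 1/10 s, in which the tool goes at most 50 mm and 8.59 degrees, less where a joint would pass 70% of its speed; a pose out of reach is approached as far as the arm can. A call with a gripper value outside its range is refused whole. "grip" is the closure, from 0 (fully open) to 1 (shut), set as the call begins (left out, the last holds). The fingers move at their own pace and stop on an object; "squeeze" is the grip in N (left out, the last holds). Time passes only in rows, so rows that repeat a pose let the fingers close. It gives the time, the measured TCP pose, the force and the opening at its end, in the units of the state.
- ctrl.get_obs(): the state, without advancing time (a new reading comes with each control period).
- ctrl.get_image(name): name is "scene" or "top"; returns a dict with "color" (420x560x3 uint8, blue, green, red), "mtx" (3x3 intrinsics, pixels), "rvec" (rotation vector, rad) and "tvec" (3), from world to camera coordinates, as OpenCV has them. Camera axes: x right, y down, z forward; pixel columns grow to the right and rows downward; lengths in m; the calibration is good to about 2 mm. A picture is of the moment at which its call begins. There is no depth.
- ctrl.finish_job(): hands the job in, once; it reports no verdict.
The state is a dict: "t": time; "q": joint angles; "dq": joint speeds; "effort": joint torques, N m; "tool_pos": TCP position; "tool_rot": TCP orientation; "contact_force": force on the tool from outside, world axes, zero at the start; "wrist_torque": the same for the moment, N m; "opening": finger opening in m.
Only numpy, scipy, OpenCV 4.12 (cv2) and the standard library are available. Lean on these libraries where they do the work, as an engineer would, in place of code of your own. Each camera call takes 0.05 s, during which the arm holds its last target.

## Working session

There is one attempt and no reset: what is moved stays moved. The work goes in short steps, Python scripts to look and compute and a tool call to move; the robot and the scene stay as the last step left them, time stands still between calls to the robot, and variables do not carry over. Pictures are saved under pics/ and viewed, and the job is handed in when it is done.

Besides the shell and the picture viewer there is one more tool, called after "Emit:" in YAML: its name, and indented under it one key for each argument. apply_moves: Moves the arm, as the interface text tells. Its arguments: {"type":"object","properties":{"rows":{"type":"array","items":{"type":"array","items":{"type":"number"}}},"grip":{"type":"number"},"squeeze":{"type":"number"}},"required":["rows"]}

```bash
ls; mkdir -p pics; python3 - <<'E'
from station import ctrl
import cv2
o=ctrl.get_obs()
for k,v in o.items(): print(k,v)
for n in("scene","top"):
    im=ctrl.get_image(n); cv2.imwrite(f"pics/{n}0.png",im["color"]); print(n,im["mtx"],im["rvec"],im["tvec"])
E
```

```text
pics
t 0.0
q [-1.30500541e+00  5.33926754e-02  1.61430082e+00  1.78234286e-05
  1.47596396e+00 -1.18985759e-01]
dq [-0.00166865  0.00194603  0.00018877 -0.00065313 -0.00129362 -0.00186154]
effort [ 6.87540833e-04 -3.93678689e+01 -3.70177138e+01 -9.96902827e-05
  7.09900531e-03 -1.05230879e-05]
tool_pos [ 0.23444549 -0.57869776  0.23003672]
tool_rot [-3.08160943e+00 -6.00287567e-01  2.09927879e-04]
contact_force [-0.07023019  0.60882665  0.88237872]
wrist_torque [ 0.02863977 -0.02372494  0.01471408]
opening 0.08536706367255265
scene [[514.32626585   0.         279.35240196]
 [  0.         514.32626585 209.19974427]
 [  0.           0.           1.        ]] [ 1.25719258  2.17654667 -1.03975053] [ 0.31984674 -0.25381414  1.58561917]
top [[520.22702983   0.         285.63955053]
 [  0.         520.22702983 204.90164312]
 [  0.           0.           1.        ]] [ 2.16869574 -2.14640258  0.16225525] [-0.03082114  0.59684823  1.36977881]
```

View pics/scene0.png

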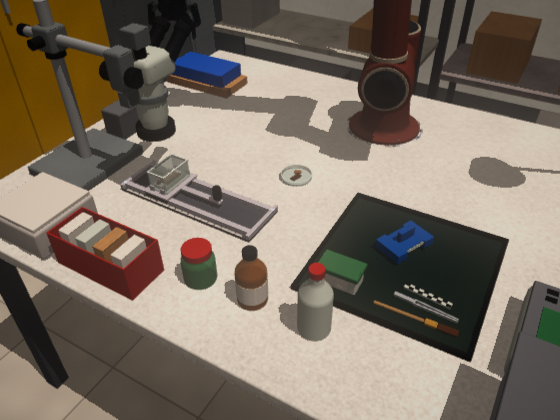

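View pics/top0.png

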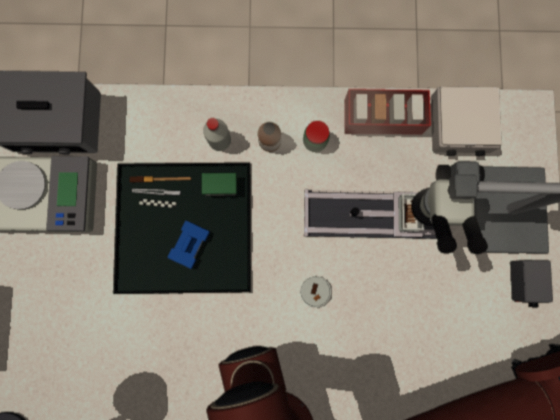

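```bash
cat > h.py <<'E'
import numpy as np, cv2
from station import ctrl
def cam(n):
    im=ctrl.get_image(n); R,_=cv2.Rodrigues(np.array(im["rvec"])); return im["color"],np.array(im["mtx"]),R,np.array(im["tvec"]).ravel()
def ray(c,uv,z):
    _,K,R,t=c; d=R.T@np.linalg.inv(K)@np.array([uv[0],uv[1],1.]); o=-R.T@t
    return o+d*(z-o[2])/d[2]
def proj(c,p):
    _,K,R,t=c; q=K@(R@np.array(p,float)+t); return q[:2]/q[2]
def tri(cs,uvs):
    A=[];b=[]
    for c,uv in zip(cs,uvs):
        _,K,R,t=c; d=R.T@np.linalg.inv(K)@np.array([uv[0],uv[1],1.]); d/=np.linalg.norm(d); o=-R.T@t
        P=np.eye(3)-np.outer(d,d); A.append(P); b.append(P@o)
    return np.linalg.solve(sum(A),sum(b))
def crop(img,x,y,w,h,s,name):
    cv2.imwrite(name,cv2.resize(img[y:y+h,x:x+w],None,fx=s,fy=s,interpolation=cv2.INTER_CUBIC))
E
python3 - <<'E'
from h import *
t=cam("top"); s=cam("scene")
crop(t[0],295,170,160,90,5,"pics/t_slide.png")
crop(t[0],150,205,80,75,8,"pics/t_cov.png")
crop(s[0],110,140,180,100,4,"pics/s_slide.png")
crop(s[0],360,205,90,70,8,"pics/s_cov.png")
E
```

```text
(no output)
```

View pics/t_slide.png

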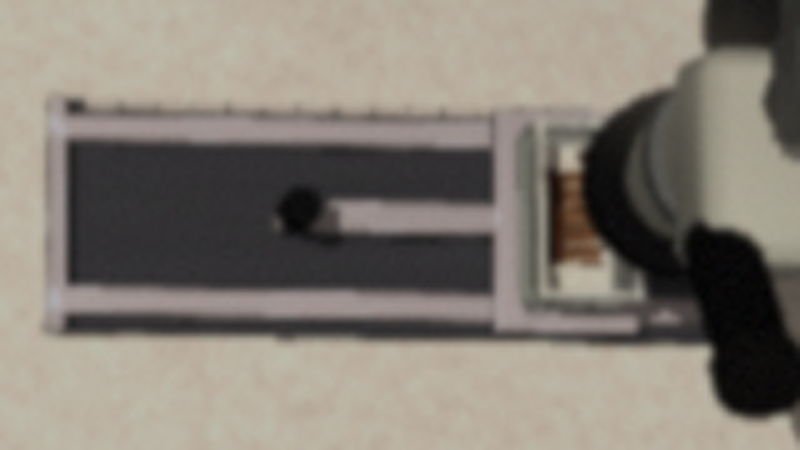

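View pics/t_cov.png

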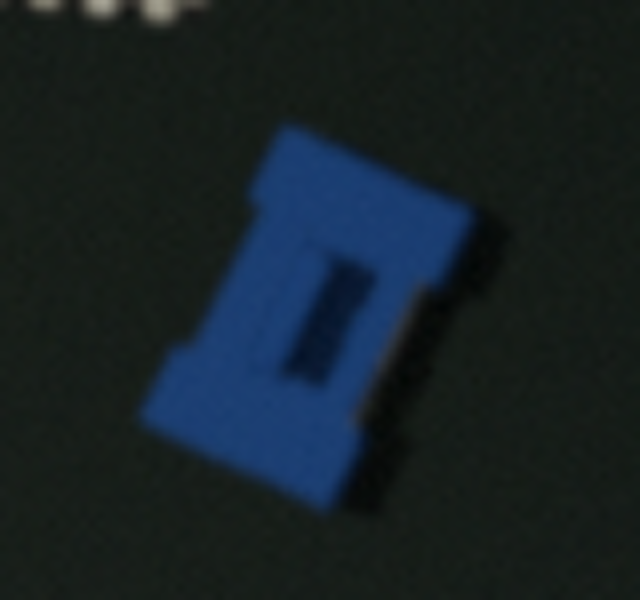

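View pics/s_slide.png

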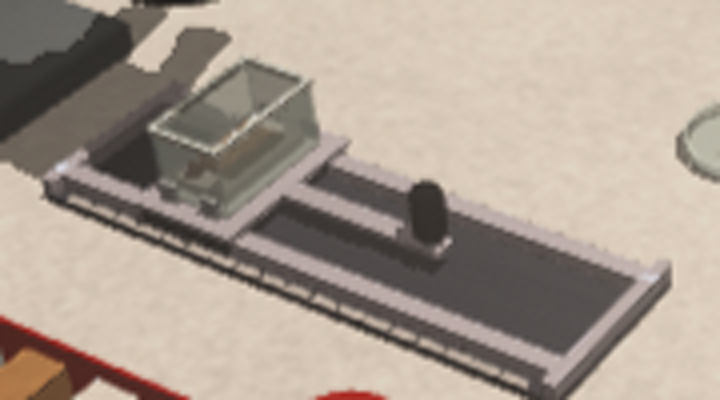

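View pics/s_cov.png

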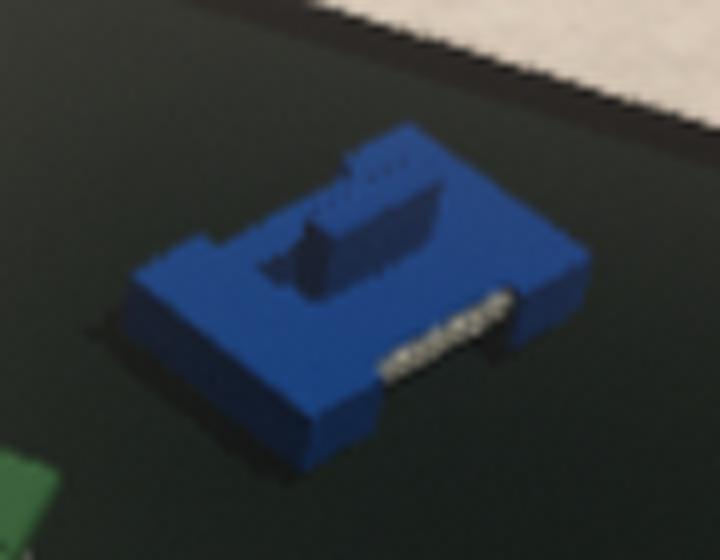

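```bash
python3 - <<'E'
from h import *
t=cam("top"); s=cam("scene")
print("cams",-t[2].T@t[3],-s[2].T@s[3])
cT=[(287,123),(473,208),(330,512),(140,418)]
P=[ray(t,(150+u/8-.44,205+v/8-.44),0.033) for u,v in cT]
for p in P: print("T",p.round(4))
P=np.array(P); print("ctrT",P.mean(0)); 
for a,b in((0,1),(1,2),(2,3),(3,0)):
    d=P[b]-P[a]; print(np.linalg.norm(d).round(4),np.degrees(np.arctan2(d[1],d[0])).round(2))
cS=[(135,275),(410,123),(592,255),(312,418)]
Q=np.array([ray(s,(360+u/8-.44,205+v/8-.44),0.033) for u,v in cS])
print(Q.round(4),Q.mean(0))
for a,b in((0,1),(1,2),(2,3),(3,0)):
    d=Q[b]-Q[a]; print(np.linalg.norm(d).round(4),np.degrees(np.arctan2(d[1],d[0])).round(2))
# mask-based
hsv=cv2.cvtColor(t[0],cv2.COLOR_BGR2HSV); m=cv2.inRange(hsv,(105,120,60),(125,255,255)); m[:205]=0;m[280:]=0;m[:,:150]=0;m[:,230:]=0
c=max(cv2.findContours(m,cv2.RETR_EXTERNAL,cv2.CHAIN_APPROX_NONE)[0],key=cv2.contourArea); r=cv2.minAreaRect(c);print(r, ray(t,r[0],.033))
B=np.array([ray(t,p,.033) for p in cv2.boxPoints(r)]); print(B.round(4),[np.degrees(np.arctan2(*(B[i+1]-B[i])[1::-1])) for i in range(3)])
# knob
kt=(295+302/5-.4,170+212/5-.4)
ks=(110+427/4-.4,140+190/4-.4)
print("knob top",ray(t,kt,.068),"scene",ray(s,ks,.068), tri([t,s],[kt,ks]))
# slide edges in top crop
for nm,uv in dict(endTL=(50,98),endBL=(48,330),railT=(490,112),railTl=(70,112),railB=(490,318),railBl=(70,316),armT=(490,202),armTl=(335,200),armB=(490,234),armBl=(340,234),boxTL=(528,124),boxBL=(525,304)).items():
    z=.08 if 'box' in nm else .028
    print(nm,ray(t,(295+uv[0]/5-.4,170+uv[1]/5-.4),z).round(4))
for nm,uv in dict(b1=(150,130),b2=(245,60),b3=(313,82),b4=(212,150)).items():
    print(nm,ray(s,(110+uv[0]/4-.4,140+uv[1]/4-.4),.08).round(4))
E
```

```text
cams [ 0.40588662 -0.00561347  1.43829631] [1.35582995 0.43064917 0.81066525]
T [0.554  0.2462 0.033 ]
T [0.5259 0.1826 0.033 ]
T [0.4235 0.2273 0.033 ]
T [0.4541 0.2919 0.033 ]
ctrT [0.48938141 0.23698977 0.033     ]
0.0696 -113.87
0.1117 156.4
0.0715 64.6
0.1098 -24.54
[[0.5224 0.1849 0.033 ]
 [0.4223 0.2295 0.033 ]
 [0.4519 0.2924 0.033 ]
 [0.5519 0.2472 0.033 ]] [0.48710988 0.23850475 0.033     ]
0.1096 155.99
0.0695 64.81
0.1097 -24.32
0.0689 -115.31
((187.70001220703125, 244.1000213623047), (26.385601043701172, 42.48529052734375), 26.56505012512207) [0.48873861 0.23785548 0.033     ]
[[0.4531 0.2936 0.033 ]
 [0.556  0.2464 0.033 ]
 [0.5247 0.1817 0.033 ]
 [0.4223 0.2294 0.033 ]] [np.float64(-24.615818947535576), np.float64(-115.84770779802739), np.float64(155.0073325677808)]
knob top [ 0.57646125 -0.20891242  0.068     ] scene [ 0.57757167 -0.2084927   0.068     ] [ 0.57662659 -0.20913425  0.06713009]
endTL [ 0.6431 -0.0766  0.028 ]
endBL [ 0.5153 -0.076   0.028 ]
railT [ 0.6381 -0.3191  0.028 ]
railTl [ 0.6354 -0.0876  0.028 ]
railB [ 0.5244 -0.317   0.028 ]
railBl [ 0.5231 -0.088   0.028 ]
armT [ 0.5881 -0.3182  0.028 ]
armTl [ 0.5883 -0.233   0.028 ]
armB [ 0.5705 -0.3178  0.028 ]
armBl [ 0.5696 -0.2356  0.028 ]
boxTL [ 0.6233 -0.3276  0.08  ]
boxBL [ 0.5276 -0.3241  0.08  ]
b1 [ 0.624  -0.3839  0.08  ]
b2 [ 0.5336 -0.3833  0.08  ]
b3 [ 0.5322 -0.3289  0.08  ]
b4 [ 0.6216 -0.3365  0.08  ]
```

```bash
cat >> h.py <<'E'
from scipy.spatial.transform import Rotation as Ro
def rel(p=None,yaw=None,level=True):
    """row to world TCP p with tool-x yaw (rad), pointing down"""
    o=ctrl.get_obs(); R0=Ro.from_rotvec(o["tool_rot"]); p0=np.array(o["tool_pos"])
    d=np.zeros(3) if p is None else R0.inv().apply(np.array(p)-p0)*100
    if yaw is None: x=R0.as_matrix()[:,0]; yaw=np.arctan2(x[1],x[0])
    c,s=np.cos(yaw),np.sin(yaw)
    T=Ro.from_matrix([[c,s,0],[s,-c,0],[0,0,-1]])
    r=np.degrees((R0.inv()*T).as_rotvec())/5
    return np.r_[d,r].round(2)
def st():
    o=ctrl.get_obs(); x=Ro.from_rotvec(o["tool_rot"]).as_matrix()
    print("t",round(o["t"],2),"p",np.round(o["tool_pos"],4),"yawx",np.degrees(np.arctan2(x[1,0],x[0,0])).round(2),"zax",x[:,2].round(3),"F",np.round(o["contact_force"],2),"op",round(o["opening"],4),"q",np.round(o["q"],2))
E
python3 - <<'E'
from h import *
st()
t=cam("top"); s=cam("scene")
for u in((446,243),(478,240),(470,240)):
    for z in(.25,.3,.35): print(u,z,ray(t,u,z).round(3))
for n,u,z in(("ring",(425,203),.172),("closedbox",(219,184),.05),("dish",(316,291),.014),("scale",(157,203),.008)): print(n,ray(t,u,z).round(3))
for q in((.235,-.579,.23),(.36,-.2,.23),(.577,-.209,.13)): print(q,rel(q,0))
crop(s[0],60,0,200,150,4,"pics/s_mic.png")
E
```

```text
t 0.3 p [ 0.2346 -0.5791  0.2309] yawx 22.05 zax [-0.     0.001 -1.   ] F [ 0.71 -0.2   0.23] op 0.0856 q [-1.3   0.05  1.61  0.    1.48 -0.12]
(446, 243) 0.25 [ 0.485 -0.39   0.25 ]
(446, 243) 0.3 [ 0.481 -0.374  0.3  ]
(446, 243) 0.35 [ 0.478 -0.358  0.35 ]
(478, 240) 0.25 [ 0.492 -0.464  0.25 ]
(478, 240) 0.3 [ 0.489 -0.445  0.3  ]
(478, 240) 0.35 [ 0.485 -0.426  0.35 ]
(470, 240) 0.25 [ 0.492 -0.446  0.25 ]
(470, 240) 0.3 [ 0.488 -0.427  0.3  ]
(470, 240) 0.35 [ 0.485 -0.409  0.35 ]
ring [ 0.588 -0.367  0.172]
closedbox [0.651 0.156 0.05 ]
dish [ 0.367 -0.109  0.014]
scale [0.603 0.331 0.008]
(0.235, -0.579, 0.23) [ 0.05 -0.    0.11 -0.    0.    4.41]
(0.36, -0.2, 0.23) [ 25.86 -30.44   0.12  -0.     0.     4.41]
(0.577, -0.209, 0.13) [ 45.63 -21.46  10.12  -0.     0.     4.41]
```

View pics/s_mic.png

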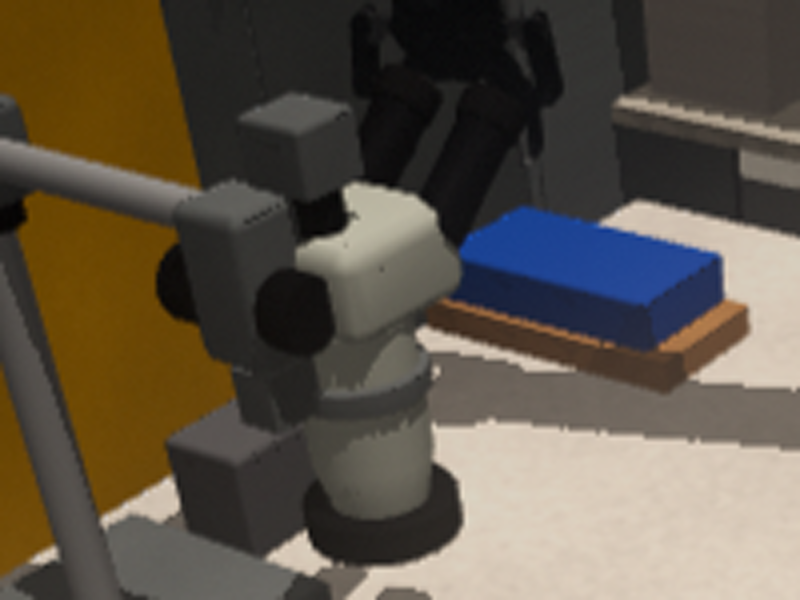

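```bash
python3 - <<'E'
from h import *
for q in((.245,-.53,.23),(.25,-.43,.23),(.25,-.33,.23),(.30,-.23,.23),(.37,-.13,.23),(.46,-.1,.21),(.52,-.16,.18)): print(q,rel(q,0))
E
```

```text
(0.245, -0.53, 0.23) [ 2.81 -4.17  0.12 -0.    0.    4.41]
(0.25, -0.43, 0.23) [  7.03 -13.25   0.12  -0.     0.     4.41]
(0.25, -0.33, 0.23) [ 10.78 -22.52   0.12  -0.     0.     4.41]
(0.3, -0.23, 0.23) [ 19.17 -29.91   0.12  -0.     0.     4.41]
(0.37, -0.13, 0.23) [ 29.41 -36.55   0.13  -0.     0.     4.41]
(0.46, -0.1, 0.21) [ 38.88 -35.95   2.13  -0.     0.     4.41]
(0.52, -0.16, 0.18) [ 42.19 -28.14   5.12  -0.     0.     4.41]
```

Emit:
apply_moves:
  rows:
    - [1,-1.5,0,0,0,0]
    - [2.8,-4.2,0,0,0,0]
    - [4.2,-7.2,0,0,0,0.3]
    - [5.6,-10.2,0,0,0,0.7]
    - [7,-13.2,0,0,0,1]
    - [8.3,-16.3,0,0,0,1.4]
    - [9.5,-19.4,0,0,0,1.8]
    - [10.8,-22.5,0,0,0,2.2]
    - [13.6,-25,0,0,0,2.6]
    - [16.4,-27.5,0,0,0,3]
    - [19.2,-29.9,0,0,0,3.4]
    - [22.6,-32.1,0,0,0,3.8]
    - [26,-34.3,0,0,0,4.1]
    - [29.4,-36.5,0,0,0,4.41]
    - [29.4,-36.5,0,0,0,4.41]
    - [29.4,-36.5,0,0,0,4.41]
  grip: 0

```text
t: 2.0
tool_pos: [0.3702, -0.13, 0.2313]
tool_rot: [3.141, 0.004, -0.0]
contact_force: [-0.3, -0.6, -0.2]
opening: 0.0854
```

```bash
python3 - <<'E'
from h import *
st()
for q in((.46,-.1,.21),(.53,-.15,.18),(.577,-.209,.15),(.577,-.209,.04)): print(q,rel(q,0))
t=cam("top"); s=cam("scene")
cv2.imwrite("pics/t1.png",t[0])
E
```

```text
t 2.0 p [ 0.3702 -0.13    0.2313] yawx 0.16 zax [-0. -0. -1.] F [-0.33 -0.59 -0.23] op 0.0854 q [-0.53 -0.56  2.12 -0.    1.58  1.04]
(0.46, -0.1, 0.21) [ 8.99 -2.97  2.13  0.    0.    0.03]
(0.53, -0.15, 0.18) [15.97  2.05  5.12  0.    0.    0.03]
(0.577, -0.209, 0.15) [20.66  7.96  8.12  0.    0.    0.03]
(0.577, -0.209, 0.04) [20.66  7.96 19.12  0.    0.    0.03]
```

View pics/t1.png

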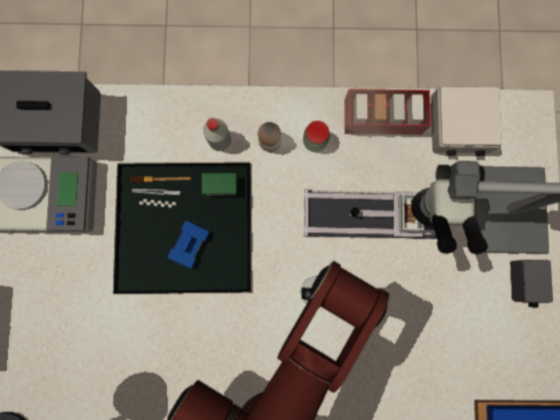

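```bash
python3 - <<'E'
from h import *
t=cam("top"); s=cam("scene")
for z in(.23,.3,.35,.4,.45,.5): print(z,proj(t,(.37,-.13,z)).round(1),proj(t,(.577,-.209,z-.1)).round(1))
for z in (.3,.35,.4,.45,.5):print(z,[ray(t,u,z).round(3)[:2] for u in((339,262),(387,290),(378,320),(283,350))])
cv2.imwrite("pics/s1.png",s[0])
E
```

```text
0.23 [331.8 292.3] [358.6 208.8]
0.3 [335.2 293.3] [363.1 205.1]
0.35 [337.8 294.1] [366.6 202.2]
0.4 [340.7 295. ] [370.4 199. ]
0.45 [343.9 296. ] [374.6 195.5]
0.5 [347.4 297. ] [379.1 191.8]
0.3 [array([ 0.437, -0.139]), array([ 0.378, -0.242]), array([ 0.314, -0.222]), array([ 0.25 , -0.018])]
0.35 [array([ 0.436, -0.133]), array([ 0.379, -0.232]), array([ 0.318, -0.212]), array([ 0.257, -0.018])]
0.4 [array([ 0.435, -0.127]), array([ 0.381, -0.222]), array([ 0.322, -0.203]), array([ 0.264, -0.017])]
0.45 [array([ 0.433, -0.121]), array([ 0.382, -0.211]), array([ 0.326, -0.193]), array([ 0.271, -0.017])]
0.5 [array([ 0.432, -0.115]), array([ 0.383, -0.201]), array([ 0.33 , -0.184]), array([ 0.277, -0.016])]
```

View pics/s1.png

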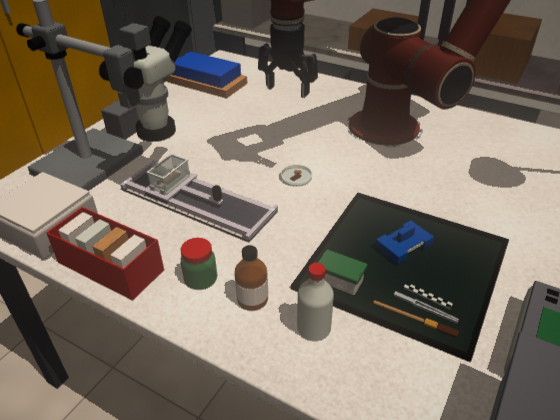

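Emit:
apply_moves:
  rows:
    - [3,-1,0.7,0,0,0]
    - [6,-2,1.4,0,0,0]
    - [9,-3,2.1,0,0,0]
    - [11.5,-1.5,3.2,0,0,0]
    - [14,0,4.2,0,0,0]
    - [16,2,5.2,0,0,0]
    - [18,4.5,6.5,0,0,0]
    - [19.5,6.5,8,0,0,0]
    - [20.6,8,10,0,0,0]
    - [20.6,8,11,0,0,0]
    - [20.6,8,11,0,0,0]

```text
t: 3.3
tool_pos: [0.5734, -0.2125, 0.1187]
tool_rot: [-3.139, 0.007, 0.007]
contact_force: [-0.4, 0.8, 0.7]
opening: 0.0854
```

```bash
python3 - <<'E'
from h import *
st()
for q in((.577,-.209,.12),(.577,-.209,.04)): print(q,rel(q,0))
t=cam("top"); s=cam("scene")
crop(t[0],275,140,200,150,4,"pics/t2.png")
crop(s[0],60,40,200,190,3,"pics/s2.png")
E
```

```text
t 3.3 p [ 0.5734 -0.2125  0.1187] yawx -0.27 zax [-0.004  0.002 -1.   ] F [-0.44  0.81  0.73] op 0.0854 q [-0.48  0.12  1.74  0.    1.29  1.1 ]
(0.577, -0.209, 0.12) [ 0.36 -0.35 -0.13 -0.03  0.05 -0.05]
(0.577, -0.209, 0.04) [ 0.4  -0.33  7.87 -0.03  0.05 -0.05]
```

View pics/t2.png

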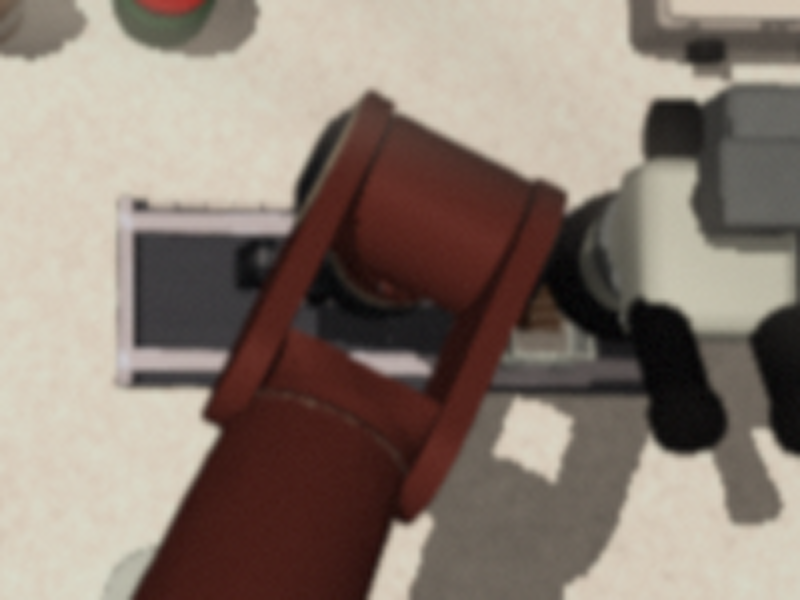

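View pics/s2.png

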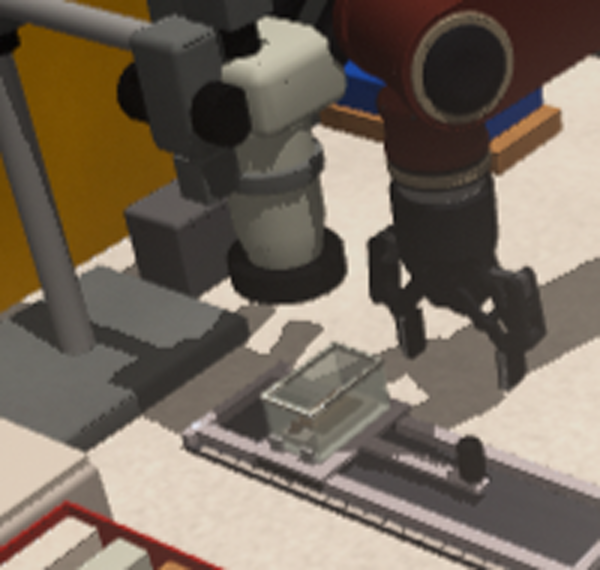

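```bash
python3 - <<'E'
from h import *
t=cam("top"); s=cam("scene")
for z in (.3,.35,.4,.45,.5): print(z,"fork",ray(t,(416,187),z).round(3)[:2],ray(t,(410,190),z).round(3)[:2])
for z in (.2,.25,.3,.365): print(z,"head",ray(t,(431,185),z).round(3)[:2],ray(t,(435,210),z).round(3)[:2])
print(proj(t,(.5734,-.2125,.35)))
# scene: fork bottom
for u in((60+385/3,40+20/3),(60+420/3,40+125/3)):
  print(u, tri([s,t],[u,(416,187)]))
E
```

```text
0.3 fork [ 0.605 -0.311] [ 0.598 -0.298]
0.35 fork [ 0.596 -0.298] [ 0.59  -0.285]
0.4 fork [ 0.588 -0.284] [ 0.581 -0.272]
0.45 fork [ 0.579 -0.271] [ 0.573 -0.259]
0.5 fork [ 0.57  -0.257] [ 0.564 -0.246]
0.2 head [ 0.628 -0.375] [ 0.567 -0.383]
0.25 head [ 0.619 -0.36 ] [ 0.561 -0.367]
0.3 head [ 0.61  -0.345] [ 0.554 -0.352]
0.365 head [ 0.598 -0.325] [ 0.546 -0.332]
[376.23803966 197.24545933]
(188.33333333333334, 46.666666666666664) [ 0.57541778 -0.26575057  0.40911064]
(200.0, 81.66666666666666) [ 0.5778141  -0.26715853  0.33860108]
```

Emit:
apply_moves:
  rows:
    - [0.4,-0.35,1,0,0,0]
    - [0.4,-0.35,3,0,0,0]
    - [0.4,-0.35,5,0,0,0]
    - [0.4,-0.35,7,0,0,0]
    - [0.4,-0.35,7.9,0,0,0]
    - [0.4,-0.35,7.9,0,0,0]
    - [0.4,-0.35,7.9,0,0,0]

```text
t: 4.2
tool_pos: [0.5803, -0.2085, 0.0444]
tool_rot: [3.14, -0.003, 0.004]
contact_force: [-0.6, 0.2, -0.3]
opening: 0.0852
```

```bash
python3 - <<'E'
from h import *
st()
s=cam("scene")
crop(s[0],60,40,200,190,3,"pics/s3.png")
E
```

```text
t 4.2 p [ 0.5803 -0.2085  0.0444] yawx -0.11 zax [ 0.003 -0.001 -1.   ] F [-0.6   0.24 -0.33] op 0.0852 q [-0.47  0.21  1.77  0.    1.16  1.11]
```

View pics/s3.png

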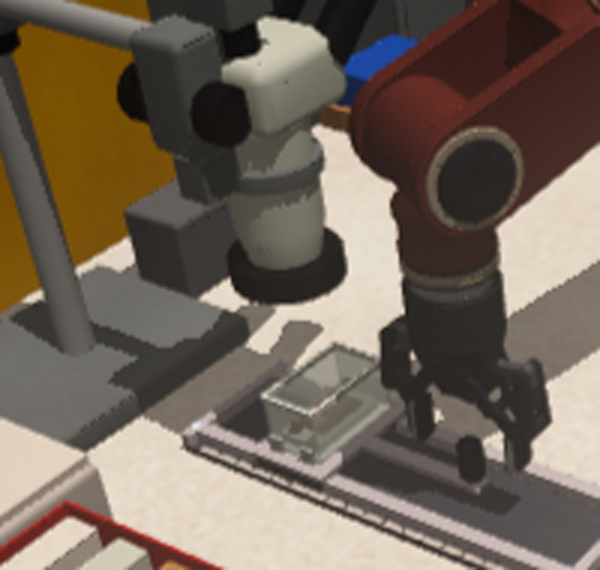

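Emit:
apply_moves:
  rows:
    - [-0.3,0,0.4,0,0,0]
    - [-0.3,0,0.4,0,0,0]
    - [-0.3,0,0.4,0,0,0]

```text
t: 4.55
tool_pos: [0.5778, -0.2089, 0.0414]
tool_rot: [3.14, -0.003, 0.007]
contact_force: [-1.1, 0.2, 0.8]
opening: 0.0857
```

Emit:
apply_moves:
  rows:
    - [0,0,0,0,0,0]
    - [0,0,0,0,0,0]
    - [0,0,0,0,0,0]
    - [0,0,0,0,0,0]
    - [0,0,0,0,0,0]
    - [0,0,0,0,0,0]
    - [0,0,0,0,0,0]
    - [0,0,0,0,0,0]
  grip: 1
  squeeze: 40

```text
t: 5.35
tool_pos: [0.5778, -0.209, 0.0416]
tool_rot: [3.139, -0.003, 0.007]
contact_force: [-0.1, -0.5, 1.9]
opening: 0.0205
```

Emit:
apply_moves:
  rows:
    - [0,-0.3,0,0,0,0]
    - [0,-1,0,0,0,0]
    - [0,-2,0,0,0,0]
    - [0,-3,0,0,0,0]
    - [0,-4,0,0,0,0]
    - [0,-5,0,0,0,0]
    - [0,-6,0,0,0,0]
    - [0,-7,0,0,0,0]
    - [0,-8,0,0,0,0]
    - [0,-9,0,0,0,0]
    - [0,-10,0,0,0,0]
    - [0,-10,0,0,0,0]

```text
t: 6.55
tool_pos: [0.5787, -0.1068, 0.0416]
tool_rot: [-3.142, 0.002, -0.009]
contact_force: [4.4, 3.1, -0.5]
opening: 0.0205
```

```bash
python3 - <<'E'
from h import *
st()
s=cam("scene");t=cam("top")
crop(s[0],60,40,240,200,3,"pics/s4.png")
crop(t[0],275,140,200,150,4,"pics/t4.png")
st()
E
```

```text
t 6.55 p [ 0.5787 -0.1068  0.0416] yawx -0.07 zax [ 0.006  0.    -1.   ] F [ 4.39  3.07 -0.46] op 0.0205 q [-0.31  0.15  1.84  0.    1.14  1.26]
t 6.65 p [ 0.5787 -0.1072  0.0416] yawx -0.1 zax [ 0.006  0.    -1.   ] F [ 5.09  3.2  -0.71] op 0.0207 q [-0.31  0.15  1.84  0.    1.14  1.26]
```

View pics/s4.png

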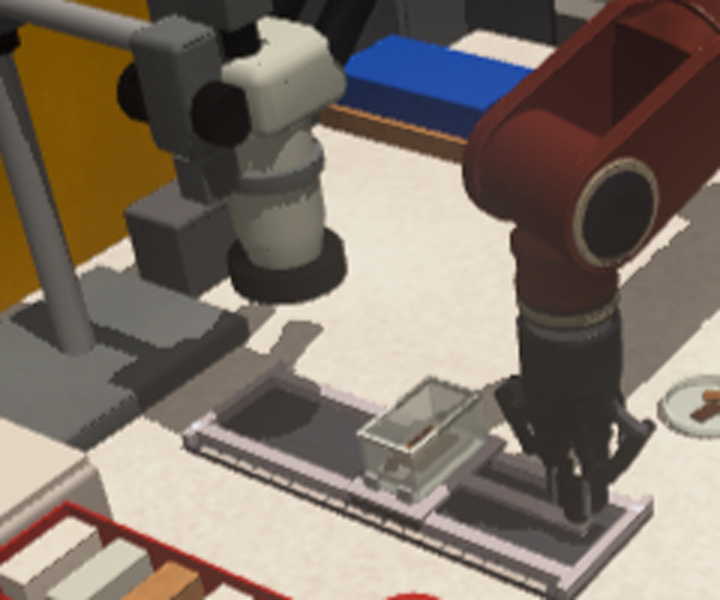

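View pics/t4.png

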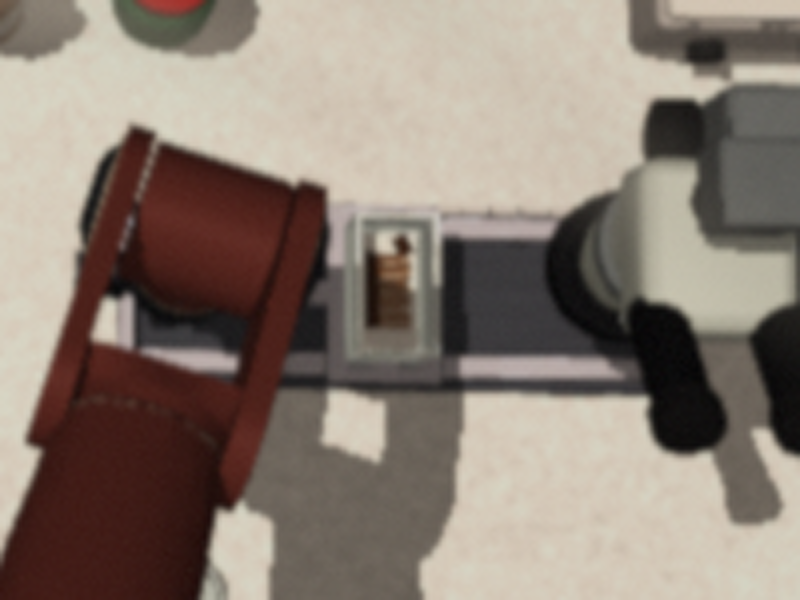

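Emit:
apply_moves:
  rows:
    - [0.1,-0.4,0,0,0,0]
    - [0.1,-1.3,0,0,0,0]
    - [0.1,-2.3,0,0,0,0]
    - [0.1,-3.3,0,0,0,0]
    - [0.1,-4.3,0,0,0,0]
    - [0.1,-5.3,0,0,0,0]
    - [0.1,-6.3,0,0,0,0]
    - [0.1,-7.3,0,0,0,0]
    - [0.1,-8.2,0,0,0,0]
    - [0.1,-8.8,0,0,0,0]
    - [0.1,-9.3,0,0,0,0]
    - [0.1,-9.6,0,0,0,0]
    - [0.1,-9.6,0,0,0,0]

```text
t: 7.95
tool_pos: [0.5796, -0.0253, 0.0414]
tool_rot: [3.113, -0.001, 0.007]
contact_force: [-6.5, -53.6, -1.3]
opening: 0.0203
```

Emit:
apply_moves:
  rows:
    - [0,0.1,0,0,0,0]
    - [0,0.1,0,0,0,0]

```text
t: 8.15
tool_pos: [0.5795, -0.0269, 0.0415]
tool_rot: [3.115, -0.006, 0.007]
contact_force: [-4.3, -2.3, 4.5]
opening: 0.0206
```

```bash
python3 - <<'E'
from h import *
st()
s=cam("scene");t=cam("top")
crop(s[0],110,130,200,120,4,"pics/s5.png")
crop(t[0],275,150,200,120,4,"pics/t5.png")
st()
for u in((412,203),(411,205)): print("ring edge",ray(t,u,.172))
E
```

```text
t 8.15 p [ 0.5795 -0.0269  0.0415] yawx -0.21 zax [ 0.004 -0.026 -1.   ] F [-4.28 -2.32  4.53] op 0.0206 q [-0.16  0.14  1.86 -0.03  1.14  1.42]
t 8.25 p [ 0.5795 -0.0259  0.0415] yawx -0.08 zax [ 0.004 -0.027 -1.   ] F [-4.78 -4.41  4.61] op 0.0201 q [-0.16  0.14  1.86 -0.03  1.14  1.42]
ring edge [ 0.58746038 -0.33460324  0.172     ]
ring edge [ 0.5824503  -0.33201013  0.172     ]
```

View pics/s5.png

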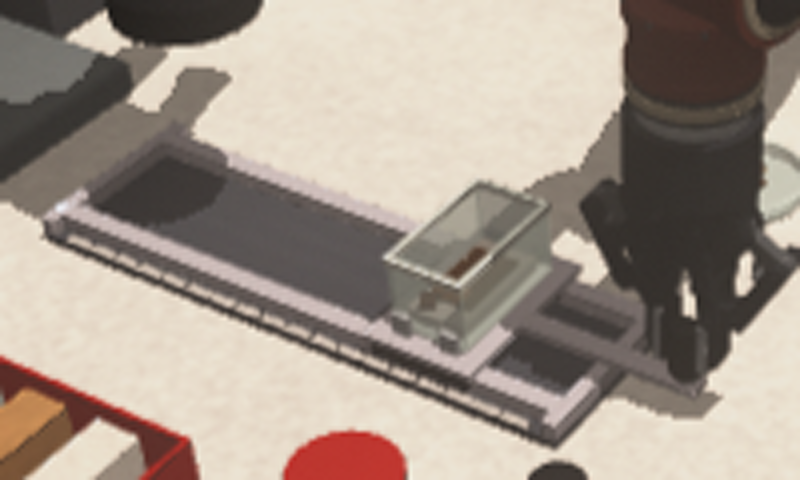

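View pics/t5.png

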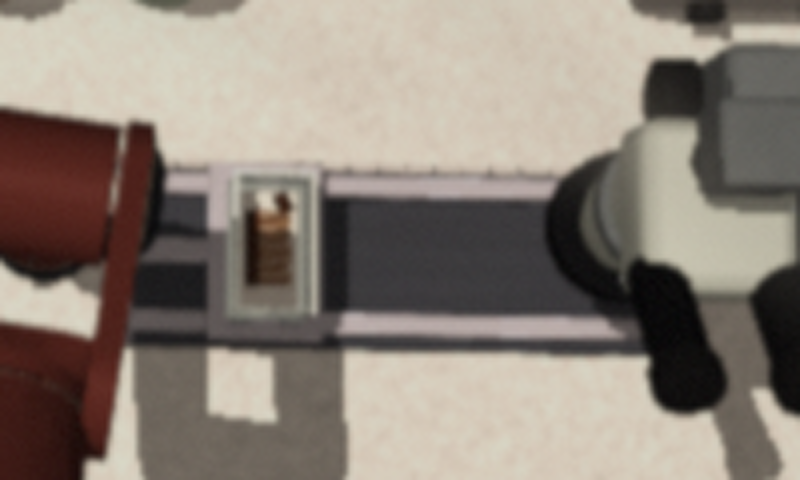

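```bash
python3 - <<'E'
from h import *
s=cam("scene");t=cam("top")
crop(s[0],195,165,70,60,10,"pics/s6.png")
crop(t[0],320,180,45,60,10,"pics/t6.png")
st()
E
```

```text
t 8.35 p [ 0.5796 -0.0259  0.0415] yawx -0.02 zax [ 0.004 -0.028 -1.   ] F [-3.98 -5.27  3.69] op 0.0206 q [-0.16  0.14  1.86 -0.03  1.14  1.42]
```

View pics/s6.png

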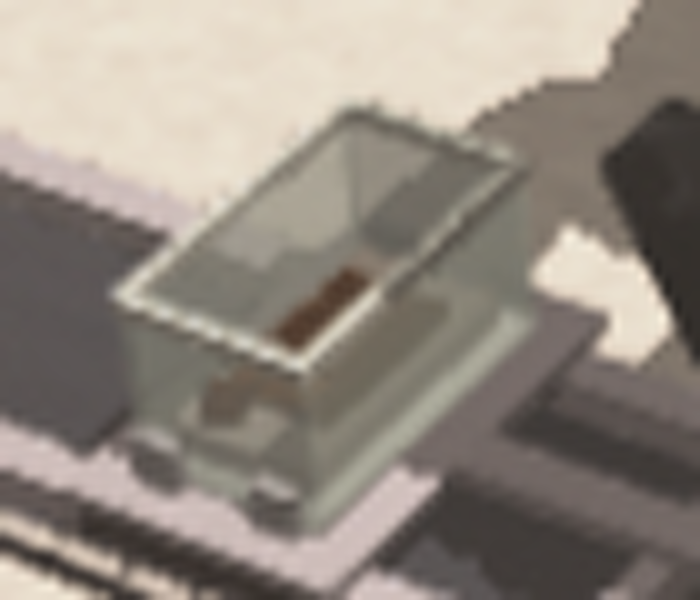

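View pics/t6.png

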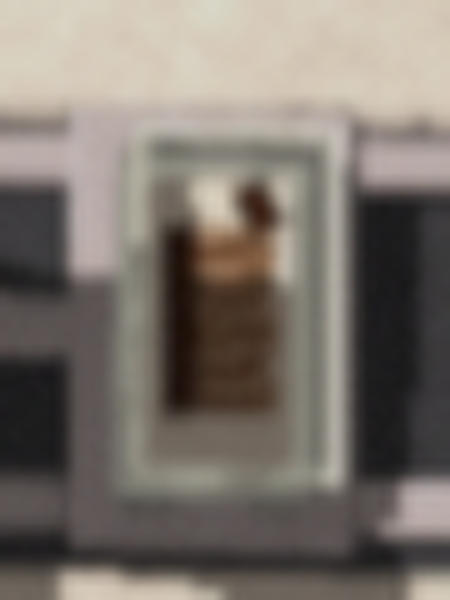

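```bash
python3 - <<'E'
from h import *
s=cam("scene");t=cam("top")
def mk(c,off,pts): return np.array([ray(c,(off[0]+u/10-.45,off[1]+v/10-.45),.08) for u,v in pts])
S=mk(s,(195,165),[(352,108),(525,163),(303,366),(115,293)])
T=mk(t,(320,180),[(131,122),(347,122),(349,490),(124,490)])
for P in(S,T):
    print(P.round(4).tolist(),P.mean(0).round(4))
    for i in range(4):
        d=P[(i+1)%4]-P[i]; print(np.linalg.norm(d).round(4),np.degrees(np.arctan2(d[1],d[0])).round(1),end="; ")
    print()
# pull arm direction & rails lines in the top view at z of rail
for nm,uv in dict(a=(275+165/4,150+178/4),b=(275+545/4,150+187/4),c=(275+160/4,150+330/4),d=(275+635/4,150+335/4)).items(): print(nm,ray(t,uv,.028).round(4))
st()
E
```

```text
[[0.5349, -0.1977, 0.08], [0.5332, -0.1484, 0.08], [0.6244, -0.1497, 0.08], [0.6235, -0.2037, 0.08]] [ 0.579  -0.1749  0.08  ]
0.0494 92.0; 0.0912 -0.8; 0.0541 -91.0; 0.0888 176.1; 
[[0.6283, -0.1483, 0.08], [0.629, -0.2056, 0.08], [0.5312, -0.2053, 0.08], [0.5306, -0.1462, 0.08]] [ 0.5798 -0.1763  0.08  ]
0.0573 -89.3; 0.0978 179.8; 0.0591 90.6; 0.0978 -1.2; 
a [ 0.6287 -0.1086  0.028 ]
b [ 0.6255 -0.3704  0.028 ]
c [ 0.5241 -0.1054  0.028 ]
d [ 0.5241 -0.4296  0.028 ]
t 8.45 p [ 0.5796 -0.0259  0.0415] yawx -0.0 zax [ 0.005 -0.028 -1.   ] F [-3.63 -5.41  3.8 ] op 0.0208 q [-0.16  0.14  1.86 -0.03  1.14  1.42]
```

Emit:
apply_moves:
  rows:
    - [0,0,0,0,0,0]
    - [0,0,0,0,0,0]
    - [0,0,0,0,0,0]
    - [0,0,0,0,0,0]
    - [0,0,0,0,0,0]
    - [0,0,0,0,0,0]
    - [0,0,0,0,0,0]
    - [0,0,0,0,0,0]
    - [0,0,-1,0,0,0]
    - [0,0,-3,0,0,0]
    - [0,0,-6,0,0,0]
    - [0,0,-9,0,0,0]
    - [0,0,-11,0,0,0]
    - [0,0,-11,0,0,0]
  grip: 0

```text
t: 9.85
tool_pos: [0.5818, -0.0231, 0.1565]
tool_rot: [3.112, -0.0, 0.02]
contact_force: [1.5, 0.4, 0.8]
opening: 0.0856
```

```bash
python3 - <<'E'
from h import *
st()
yw=np.radians(-24.6)
for q in((.488,.238,.15),(.488,.238,.06),(.488,.238,.006)): print(q,rel(q,yw))
s=cam("scene");t=cam("top")
crop(s[0],110,100,240,160,3,"pics/s7.png")
crop(t[0],140,150,260,130,3,"pics/t7.png")
E
```

```text
t 9.85 p [ 0.5818 -0.0231  0.1565] yawx 0.0 zax [ 0.013 -0.03  -0.999] F [1.53 0.4  0.79] op 0.0856 q [-0.15  0.    1.79 -0.03  1.33  1.42]
(0.488, 0.238, 0.15) [ -9.38 -26.12  -0.24   0.3   -0.22   4.92]
(0.488, 0.238, 0.06) [ -9.5  -26.38   8.76   0.3   -0.22   4.92]
(0.488, 0.238, 0.006) [ -9.57 -26.54  14.15   0.3   -0.22   4.92]
```

View pics/s7.png

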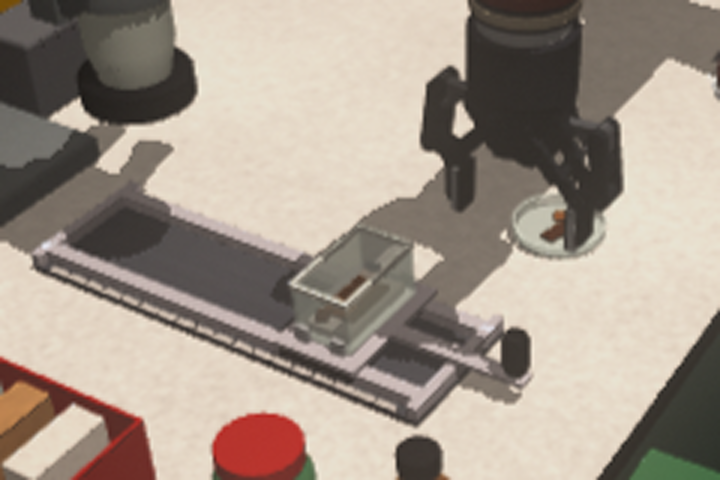

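```bash
python3 - <<'E'
from h import *
s=cam("scene");t=cam("top")
crop(s[0],255,195,60,50,10,"pics/s8.png")
crop(t[0],270,180,100,70,8,"pics/t8.png")
E
```

```text
(no output)
```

View pics/s8.png

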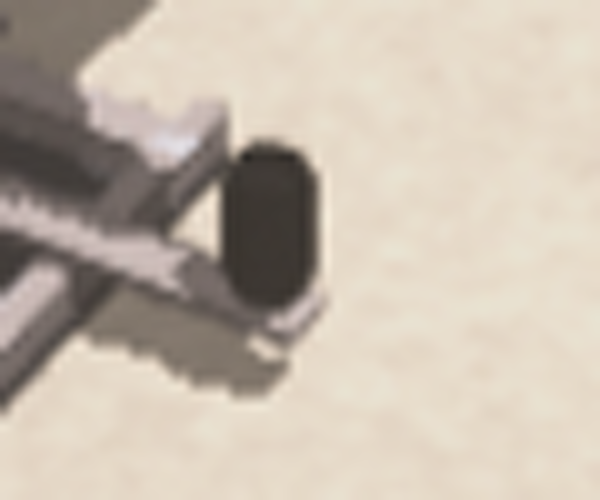

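View pics/t8.png

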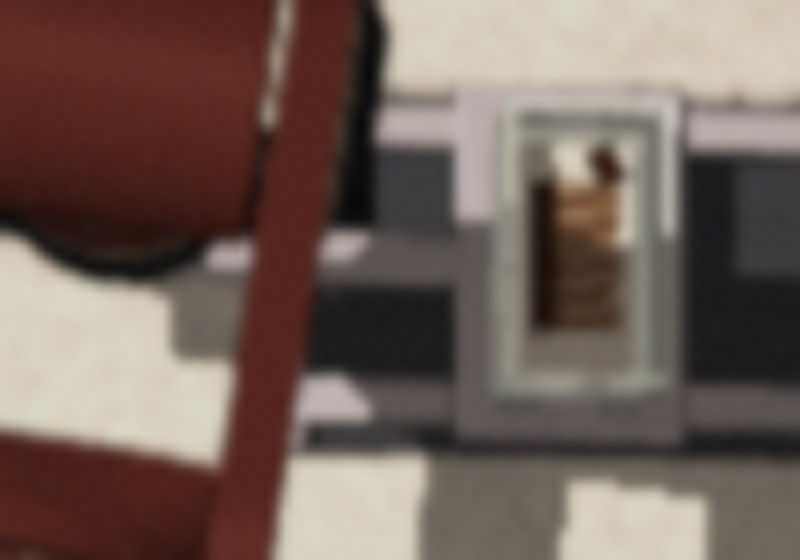

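Emit:
apply_moves:
  rows:
    - [-0.5,-1,-0.1,0,0,0.2]
    - [-1.7,-4,-0.1,0.1,0,0.8]
    - [-2.9,-7.5,-0.1,0.1,-0.1,1.4]
    - [-4.1,-11,-0.1,0.2,-0.1,2.1]
    - [-5.3,-14.5,-0.2,0.2,-0.2,2.8]
    - [-6.5,-18,-0.2,0.3,-0.2,3.5]
    - [-7.7,-21.5,-0.2,0.3,-0.2,4.2]
    - [-8.7,-24.3,0,0.3,-0.22,4.7]
    - [-9.4,-26.1,1,0.3,-0.22,4.92]
    - [-9.4,-26.2,3,0.3,-0.22,4.92]
    - [-9.4,-26.2,4,0.3,-0.22,4.92]
    - [-9.4,-26.2,4,0.3,-0.22,4.92]

```text
t: 11.25
tool_pos: [0.482, 0.2372, 0.0989]
tool_rot: [3.065, -0.669, -0.027]
contact_force: [0.1, -0.3, -0.4]
opening: 0.0856
```

```bash
python3 - <<'E'
from h import *
st()
yw=np.radians(-24.6)
for q in((.488,.238,.06),(.488,.238,.006)): print(q,rel(q,yw))
s=cam("scene");t=cam("top")
crop(s[0],330,150,130,120,5,"pics/s9.png")
# clear knob in the top view
crop(t[0],270,180,100,70,8,"pics/t9.png")
E
```

```text
t 11.25 p [0.482  0.2372 0.0989] yawx -24.63 zax [-0.017 -0.    -1.   ] F [ 0.09 -0.27 -0.37] op 0.0856 q [ 0.32 -0.02  1.92  0.01  1.26  2.32]
(0.488, 0.238, 0.06) [ 0.58 -0.35  3.88  0.09  0.18 -0.01]
(0.488, 0.238, 0.006) [ 0.66 -0.39  9.28  0.09  0.18 -0.01]
```

View pics/s9.png

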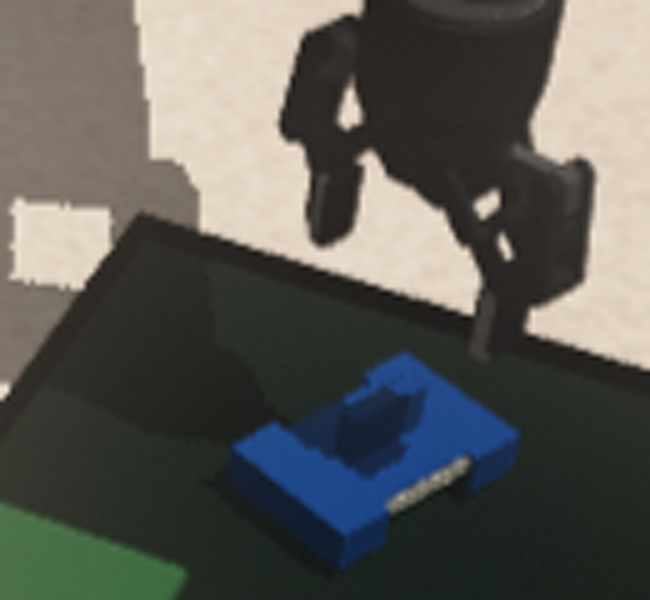

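View pics/t9.png

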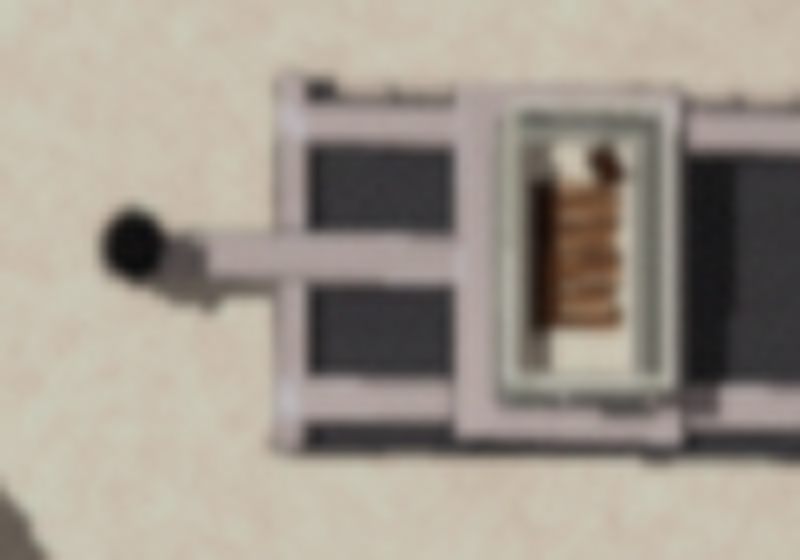

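```bash
python3 - <<'E'
from h import *
s=cam("scene");t=cam("top")
f=lambda u,v,z: ray(t,(270+u/8-.44,180+v/8-.44),z).round(4)
print("knob top",f(134,243,.066), tri([t,s],[(270+134/8-.44,180+243/8-.44),(255+26.8-.45,195+16.5-.45)]))
P=np.array([f(503,103,.08),f(676,103,.08),f(672,394,.08),f(497,394,.08)]);print(P,P.mean(0))
g=cv2.cvtColor(t[0],cv2.COLOR_BGR2GRAY)
for a,b,z in(((285,100),(285,450),.028),):pass
print("rail edges", f(300,103,.028),f(455,100,.028),f(690,108,.028),f(795,108,.028), f(455,440,.03),f(685,440,.03),f(455,90,.03),f(682,90,.03))
print("arm edges",f(210,236,.028),f(455,233,.028),f(210,278,.028),f(455,280,.028))
E
```

```text
knob top [ 0.5802 -0.0262  0.066 ] [ 0.57979172 -0.02607589  0.06882112]
[[ 0.6265 -0.1477  0.08  ]
 [ 0.6272 -0.2051  0.08  ]
 [ 0.5305 -0.203   0.08  ]
 [ 0.5299 -0.1455  0.08  ]] [ 0.578525 -0.175325  0.08    ]
rail edges [ 0.6341 -0.0834  0.028 ] [ 0.6358 -0.1366  0.028 ] [ 0.634  -0.2175  0.028 ] [ 0.6344 -0.2537  0.028 ] [ 0.5186 -0.1363  0.03  ] [ 0.5194 -0.2145  0.03  ] [ 0.6389 -0.1365  0.03  ] [ 0.6399 -0.2145  0.03  ]
arm edges [ 0.5877 -0.0527  0.028 ] [ 0.5897 -0.1366  0.028 ] [ 0.5733 -0.0528  0.028 ] [ 0.5735 -0.1366  0.028 ]
```

Emit:
apply_moves:
  rows:
    - [0.3,-0.2,1,0.05,0.1,0]
    - [0.6,-0.35,3,0.09,0.18,0]
    - [0.6,-0.35,4.5,0.09,0.18,0]
    - [0.6,-0.35,5.5,0.09,0.18,0]
    - [0.6,-0.35,5.5,0.09,0.18,0]
    - [0.6,-0.35,5.5,0.09,0.18,0]

```text
t: 12.05
tool_pos: [0.4912, 0.2387, 0.0479]
tool_rot: [-3.065, 0.67, -0.01]
contact_force: [0.2, 0.2, -0.7]
opening: 0.0852
```

```bash
python3 - <<'E'
from h import *
st()
yw=np.radians(-24.6)
print(rel((.488,.238,.006),yw))
s=cam("scene");t=cam("top")
crop(s[0],360,180,100,95,7,"pics/s10.png")
E
```

```text
t 12.05 p [0.4912 0.2387 0.0479] yawx -24.67 zax [ 0.007  0.003 -1.   ] F [ 0.24  0.15 -0.65] op 0.0852 q [0.32 0.05 1.94 0.   1.14 2.32]
[-0.29  0.22  4.19 -0.06 -0.06 -0.01]
```

View pics/s10.png

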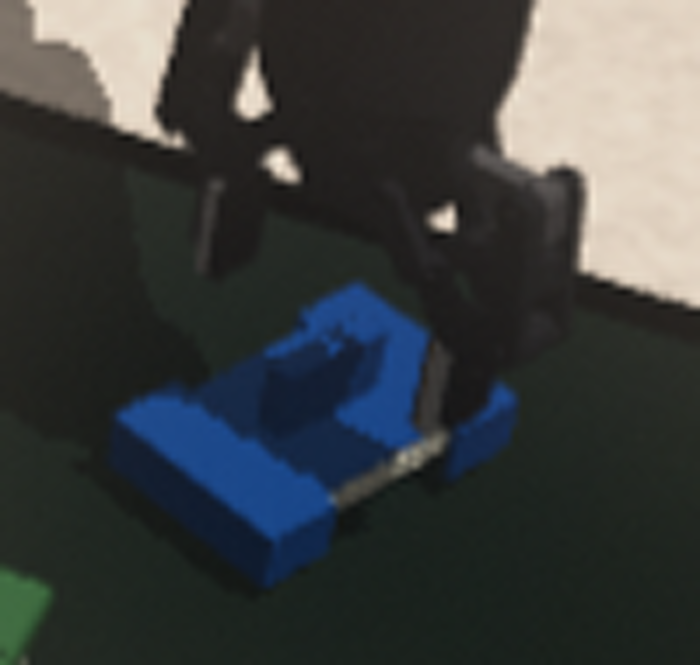

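```bash
python3 - <<'E'
from h import *
s=cam("scene")
d=np.array([np.cos(np.radians(65.4)),np.sin(np.radians(65.4)),0])
for w in(.0425,-.0425):
  for z in(.055,.061,.065): print((proj(s,np.array([.4912,.2387,z])+w*d)-[360,180])*7)
E
```

```text
[422.8232056  434.63197887]
[426.02995395 420.20900937]
[428.18013257 410.53816617]
[224.3419202  288.11311413]
[226.74413362 273.88466653]
[228.3544228  264.34683159]
```

Emit:
apply_moves:
  rows:
    - [-0.3,0.15,0.5,-0.06,-0.06,0]
    - [-0.3,0.15,1.5,-0.06,-0.06,0]
    - [-0.3,0.15,2.5,-0.06,-0.06,0]
    - [-0.3,0.15,3.4,-0.06,-0.06,0]
    - [-0.3,0.15,4.1,-0.06,-0.06,0]
    - [-0.3,0.15,4.1,-0.06,-0.06,0]
    - [-0.3,0.15,4.1,-0.06,-0.06,0]

```text
t: 12.9
tool_pos: [0.4888, 0.2389, 0.0076]
tool_rot: [-3.068, 0.671, -0.002]
contact_force: [0.2, -0.6, 0.3]
opening: 0.0852
```

```bash
python3 - <<'E'
from h import *
st()
yw=np.radians(-24.6)
print(rel((.488,.238,.006),yw))
s=cam("scene")
crop(s[0],360,180,100,95,7,"pics/s11.png")
E
```

```text
t 12.9 p [0.4888 0.2389 0.0076] yawx -24.67 zax [ 0.001  0.    -1.   ] F [ 0.17 -0.55  0.27] op 0.0852 q [ 0.32  0.11  1.95 -0.    1.07  2.32]
[-0.04  0.12  0.16 -0.01 -0.01 -0.01]
```

View pics/s11.png

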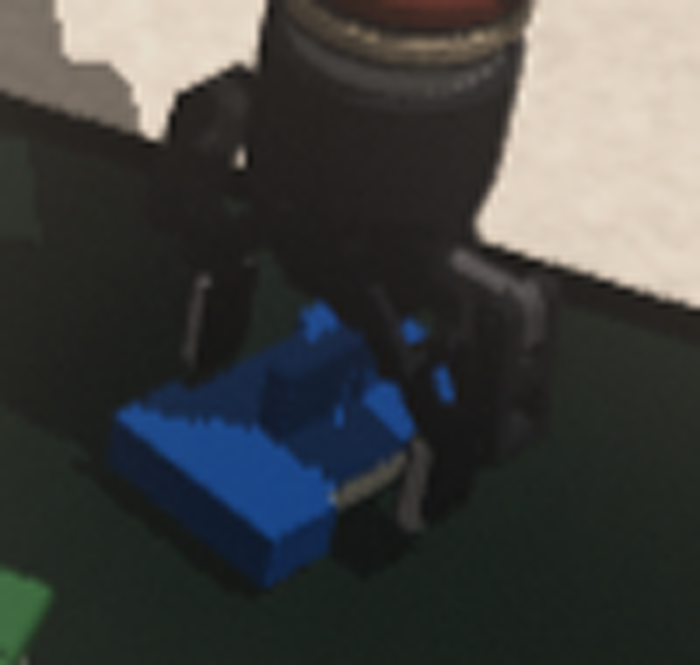

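Emit:
apply_moves:
  rows:
    - [0,0.1,0.2,0,0,0]
    - [0,0.1,0.2,0,0,0]

```text
t: 13.15
tool_pos: [0.489, 0.2381, 0.0063]
tool_rot: [-3.068, 0.671, -0.004]
contact_force: [-0.0, -0.3, -0.3]
opening: 0.0854
```

Emit:
apply_moves:
  rows:
    - [0,0,0,0,0,0]
    - [0,0,0,0,0,0]
    - [0,0,0,0,0,0]
    - [0,0,0,0,0,0]
    - [0,0,0,0,0,0]
    - [0,0,0,0,0,0]
  grip: 1
  squeeze: 40

```text
t: 13.75
tool_pos: [0.4894, 0.2382, 0.0068]
tool_rot: [-3.067, 0.671, -0.005]
contact_force: [-0.4, 0.3, 4.2]
opening: 0.0592
```

```bash
python3 - <<'E'
from h import *
st()
s=cam("scene")
crop(s[0],360,180,100,95,7,"pics/s12.png")
E
```

```text
t 13.75 p [0.4894 0.2382 0.0068] yawx -24.67 zax [ 0.004  0.001 -1.   ] F [-0.35  0.26  4.23] op 0.0592 q [ 0.32  0.11  1.96 -0.    1.07  2.32]
```

View pics/s12.png

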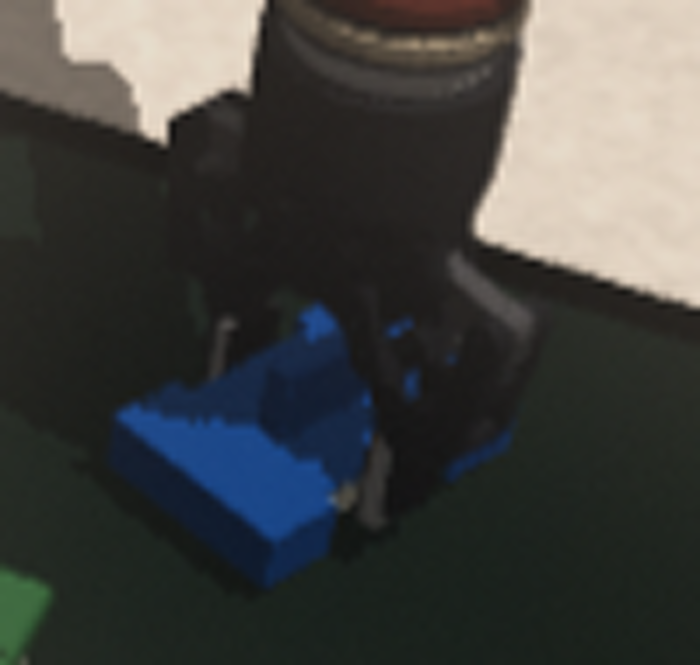

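Emit:
apply_moves:
  rows:
    - [0,0,-0.2,0,0,0]
    - [0,0,-0.6,0,0,0]
    - [0,0,-1.2,0,0,0]
    - [0,0,-2,0,0,0]
    - [0,0,-3,0,0,0]
    - [0,0,-4,0,0,0]
    - [0,0,-4,0,0,0]

```text
t: 14.5
tool_pos: [0.4909, 0.2387, 0.0493]
tool_rot: [-3.065, 0.67, -0.011]
contact_force: [-0.1, -0.4, -0.8]
opening: 0.0592
```

```bash
python3 - <<'E'
from h import *
st()
s=cam("scene")
crop(s[0],360,160,100,95,7,"pics/s13.png")
E
```

```text
t 14.5 p [0.4909 0.2387 0.0493] yawx -24.67 zax [ 0.008  0.002 -1.   ] F [-0.1  -0.43 -0.83] op 0.0592 q [ 0.32  0.05  1.94 -0.    1.14  2.32]
```

View pics/s13.png

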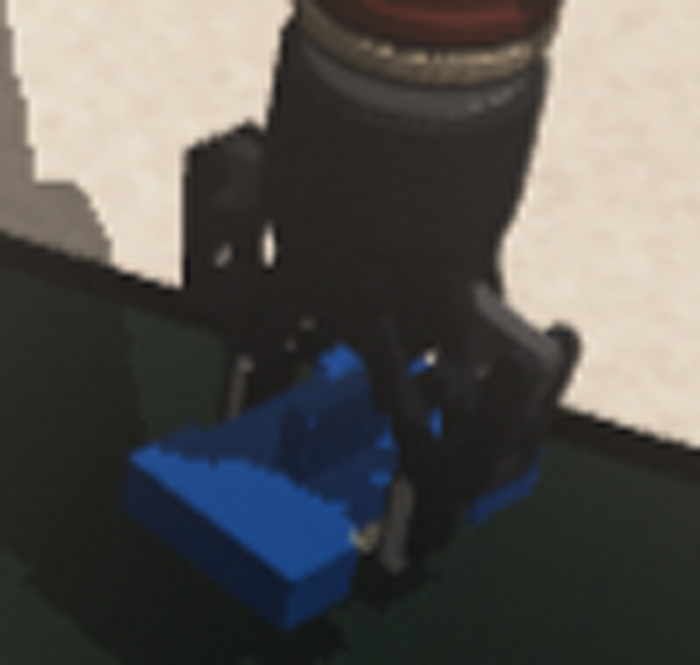

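```bash
python3 - <<'E'
from h import *
for q in((.49,.2385,.13),(.513,.135,.17),(.535,.031,.17),(.557,-.073,.17),(.5805,-.176,.17)): print(q,rel(q,0))
E
```

```text
(0.49, 0.2385, 0.13) [ 0.02 -0.03 -8.17 -0.04 -0.07 -4.94]
(0.513, 0.135, 0.17) [  6.45   8.4  -12.17  -0.04  -0.07  -4.94]
(0.535, 0.031, 0.17) [ 12.79  16.93 -12.18  -0.04  -0.07  -4.94]
(0.557, -0.073, 0.17) [ 19.13  25.46 -12.19  -0.04  -0.07  -4.94]
(0.5805, -0.176, 0.17) [ 25.56  33.84 -12.19  -0.04  -0.07  -4.94]
```

Emit:
apply_moves:
  rows:
    - [0,0,-0.7,0,0,0]
    - [0,0,-2.2,0,0,0]
    - [0,0,-4.2,0,0,0]
    - [0,0,-6.2,0,0,0]
    - [0.2,0.3,-8.2,0,0,-0.1]
    - [1,1.3,-10,0,0,-0.3]
    - [2.3,3,-11.3,0,0,-0.6]
    - [3.9,5.1,-12,0,0,-1]
    - [5.5,7.2,-12.2,0,0,-1.3]
    - [7.1,9.3,-12.2,0,0,-1.7]
    - [8.7,11.5,-12.2,0,0,-2]
    - [10.3,13.7,-12.2,0,0,-2.3]
    - [11.9,15.8,-12.2,0,0,-2.6]
    - [13.5,18,-12.2,0,0,-2.9]
    - [15.1,20,-12.2,0,0,-3.2]
    - [16.7,22.2,-12.2,0,0,-3.5]
    - [18,24,-12.2,-0.04,-0.07,-3.8]
    - [18.8,25,-12.2,-0.04,-0.07,-4]
    - [19.1,25.4,-12.2,-0.04,-0.07,-4.1]
    - [19.1,25.4,-12.2,-0.04,-0.07,-4.1]

```text
t: 16.55
tool_pos: [0.5571, -0.0726, 0.1708]
tool_rot: [-3.139, 0.116, 0.0]
contact_force: [0.1, 0.4, -0.9]
opening: 0.0589
```

```bash
python3 - <<'E'
from h import *
st()
for q in((.57,-.12,.17),(.5805,-.176,.17),(.5805,-.176,.12)): print(q,rel(q,0))
s=cam("scene");t=cam("top")
crop(s[0],160,60,160,130,5,"pics/s14.png")
E
```

```text
t 16.55 p [ 0.5571 -0.0726  0.1708] yawx -4.23 zax [-0.  0. -1.] F [ 0.14  0.37 -0.88] op 0.0589 q [-0.26 -0.05  1.82  0.    1.37  1.38]
(0.57, -0.12, 0.17) [ 1.63  4.63  0.08 -0.    0.   -0.85]
(0.5805, -0.176, 0.17) [ 3.09 10.14  0.08 -0.    0.   -0.85]
(0.5805, -0.176, 0.12) [ 3.09 10.14  5.08 -0.    0.   -0.85]
```

View pics/s14.png

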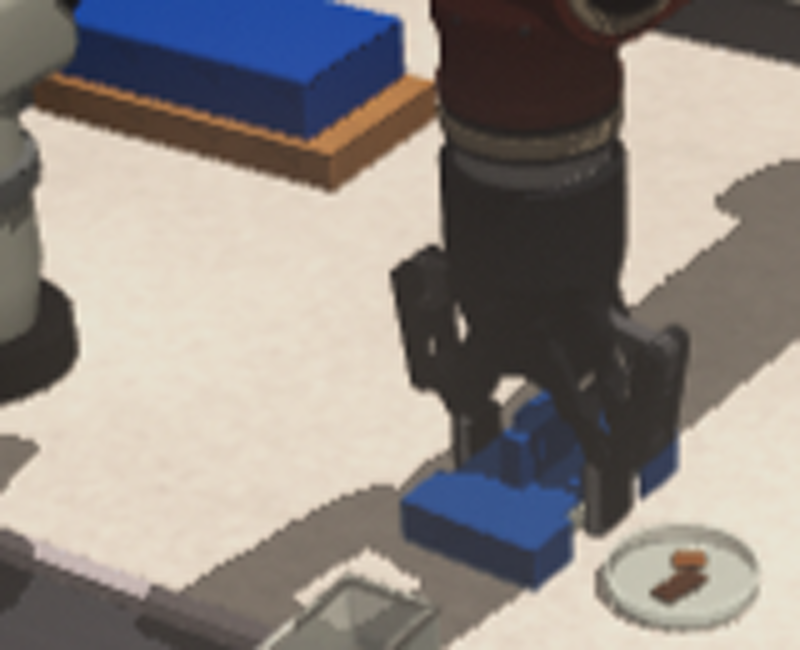

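Emit:
apply_moves:
  rows:
    - [0.3,0.8,0,0,0,-0.1]
    - [0.9,2.5,0,0,0,-0.3]
    - [1.6,4.6,0,0,0,-0.5]
    - [2.2,6.6,0,0,0,-0.7]
    - [2.7,8.4,0,0,0,-0.85]
    - [3,9.6,0.5,0,0,-0.85]
    - [3.1,10.1,2,0,0,-0.85]
    - [3.1,10.1,3.5,0,0,-0.85]
    - [3.1,10.1,4.6,0,0,-0.85]
    - [3.1,10.1,5,0,0,-0.85]
    - [3.1,10.1,5,0,0,-0.85]

```text
t: 17.75
tool_pos: [0.5796, -0.1737, 0.1187]
tool_rot: [-3.14, -0.004, 0.004]
contact_force: [-0.6, -1.6, -1.8]
opening: 0.0593
```

```bash
python3 - <<'E'
from h import *
st()
for q in((.5805,-.176,.12),(.5805,-.176,.07)): print(q,rel(q,0))
s=cam("scene");t=cam("top")
crop(s[0],160,120,130,100,6,"pics/s15.png")
crop(t[0],300,160,110,85,7,"pics/t15.png")
E
```

```text
t 17.75 p [ 0.5796 -0.1737  0.1187] yawx 0.13 zax [-0.003  0.002 -1.   ] F [-0.65 -1.63 -1.79] op 0.0593 q [-0.41  0.1   1.76  0.    1.29  1.15]
(0.5805, -0.176, 0.12) [ 0.09  0.23 -0.13 -0.02  0.03  0.03]
(0.5805, -0.176, 0.07) [ 0.1   0.24  4.87 -0.02  0.03  0.03]
```

View pics/s15.png

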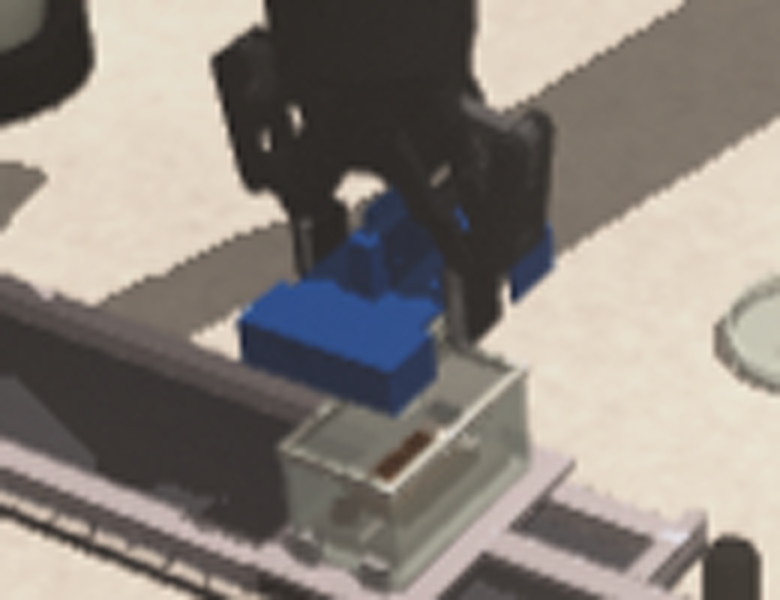

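View pics/t15.png

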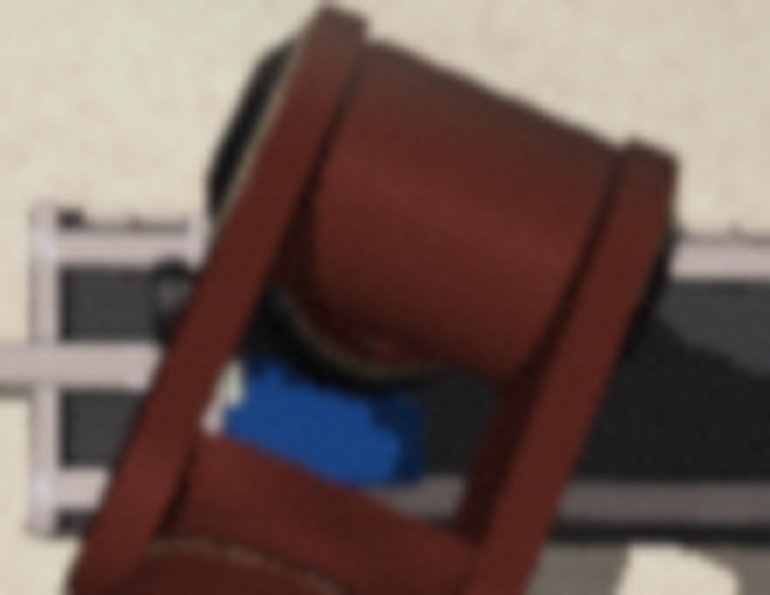

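```bash
python3 - <<'E'
from h import *
s=cam("scene")
crop(s[0],195,155,50,40,16,"pics/s16.png")
st()
E
```

```text
t 17.9 p [ 0.581  -0.1746  0.1211] yawx 0.11 zax [ 0.001 -0.    -1.   ] F [ 0.87 -0.23 -1.44] op 0.0593 q [-0.41  0.1   1.75  0.    1.29  1.15]
```

View pics/s16.png

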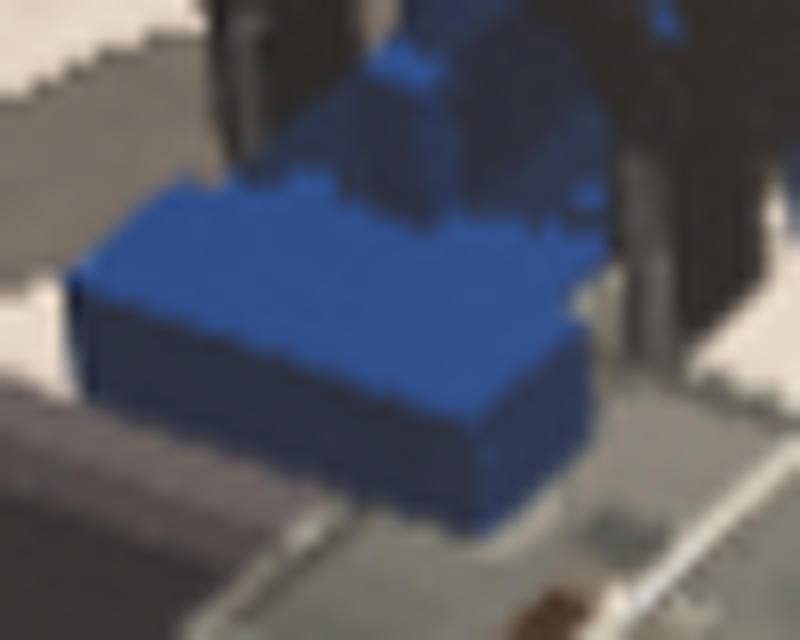

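```bash
python3 - <<'E'
from h import *
s=cam("scene"); st()
z=.1476
for u,o in(((75,280),(.055,-.035)),((472,418),(.055,.035)),((590,325),(.027,.035))):
  p=ray(s,(195+u[0]/16-.47,155+u[1]/16-.47),z); print(p.round(4),(p[:2]-o).round(4))
for u,o in(((485,535),(.055,.035)),((85,395),(.055,-.035))):
  p=ray(s,(195+u[0]/16-.47,155+u[1]/16-.47),z-.021); print(p.round(4),(p[:2]-o).round(4))
print(rel((.5805,-.1755,.12),0))
E
```

```text
t 17.95 p [ 0.5811 -0.1747  0.1214] yawx 0.1 zax [ 0.001 -0.    -1.   ] F [-0.4  -0.23 -1.56] op 0.059 q [-0.41  0.1   1.75  0.    1.29  1.15]
[ 0.6339 -0.2065  0.1476] [ 0.5789 -0.1715]
[ 0.6335 -0.1391  0.1476] [ 0.5785 -0.1741]
[ 0.6074 -0.1374  0.1476] [ 0.5804 -0.1724]
[ 0.6323 -0.1398  0.1266] [ 0.5773 -0.1748]
[ 0.6331 -0.2082  0.1266] [ 0.5781 -0.1732]
[-0.06  0.08  0.14  0.   -0.01  0.02]
```

Emit:
apply_moves:
  rows:
    - [0,0.1,0.3,0,0,0]
    - [0,0.12,1,0,0,0]
    - [0,0.12,2,0,0,0]
    - [0,0.12,2.8,0,0,0]
    - [0,0.12,3.4,0,0,0]
    - [0,0.12,3.6,0,0,0]
    - [0,0.12,3.6,0,0,0]

```text
t: 18.65
tool_pos: [0.5808, -0.1758, 0.0846]
tool_rot: [-3.141, -0.003, -0.0]
contact_force: [-0.1, 0.0, -0.5]
opening: 0.0591
```

```bash
python3 - <<'E'
from h import *
st()
s=cam("scene")
print(rel((.581,-.176,.0665),0)); st()
crop(s[0],180,145,80,70,9,"pics/s17.png")
E
```

```text
t 18.65 p [ 0.5808 -0.1758  0.0846] yawx 0.11 zax [ 0.  0. -1.] F [-0.06  0.03 -0.49] op 0.0591 q [-0.42  0.14  1.77  0.    1.23  1.15]
[-0.01  0.01  1.87  0.   -0.01  0.02]
t 18.7 p [ 0.5811 -0.1759  0.0852] yawx 0.11 zax [ 0.001 -0.    -1.   ] F [ 0.01 -0.69 -1.14] op 0.0589 q [-0.42  0.14  1.77  0.    1.23  1.15]
```

View pics/s17.png

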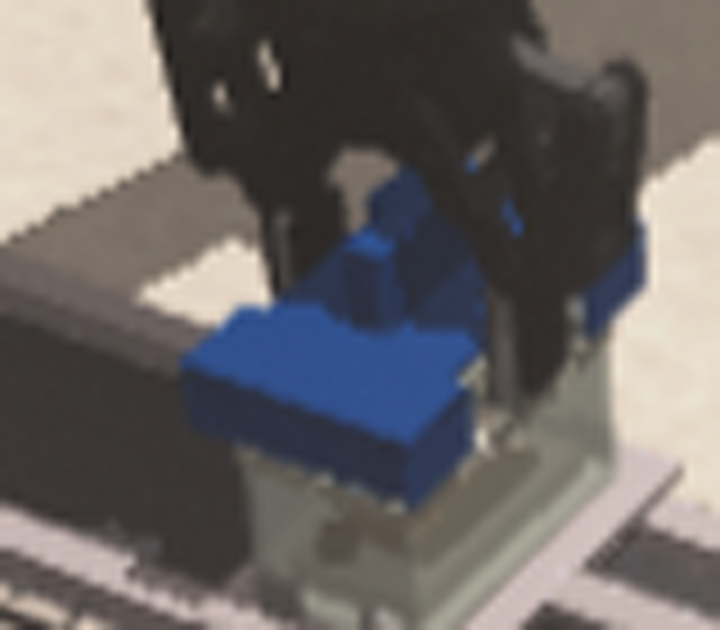

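Aligned well. Lower slowly.

Emit:
apply_moves:
  rows:
    - [0,0,0.2,0,0,0]
    - [0,0,0.5,0,0,0]
    - [0,0,0.8,0,0,0]
    - [0,0,1.1,0,0,0]
    - [0,0,1.4,0,0,0]
    - [0,0,1.6,0,0,0]
    - [0,0,1.6,0,0,0]

```text
t: 19.4
tool_pos: [0.5808, -0.1758, 0.0687]
tool_rot: [-3.141, -0.003, -0.0]
contact_force: [0.0, -0.8, -1.4]
opening: 0.0592
```

Emit:
apply_moves:
  rows:
    - [0,0,0.1,0,0,0]
    - [0,0,0.2,0,0,0]
    - [0,0,0.2,0,0,0]

```text
t: 19.7
tool_pos: [0.581, -0.1758, 0.0669]
tool_rot: [-3.142, -0.003, -0.001]
contact_force: [-0.2, 0.1, -0.6]
opening: 0.0595
```

Emit:
apply_moves:
  rows:
    - [0,0,0.1,0,0,0]
    - [0,0,0.15,0,0,0]
    - [0,0,0.15,0,0,0]

```text
t: 20.0
tool_pos: [0.5811, -0.1759, 0.0668]
tool_rot: [-3.141, -0.003, -0.0]
contact_force: [-3.6, 1.5, 6.4]
opening: 0.0592
```

Emit:
apply_moves:
  rows:
    - [0,0,0,0,0,0]
    - [0,0,0,0,0,0]
    - [0,0,0,0,0,0]
    - [0,0,0,0,0,0]
    - [0,0,0,0,0,0]
    - [0,0,0,0,0,0]
    - [0,0,0,0,0,0]
  grip: 0

```text
t: 20.7
tool_pos: [0.5811, -0.1758, 0.0667]
tool_rot: [-3.141, -0.003, -0.0]
contact_force: [-0.4, -0.0, 0.1]
opening: 0.0856
```

```bash
python3 - <<'E'
from h import *
st()
s=cam("scene")
crop(s[0],180,145,80,70,9,"pics/s18.png")
E
```

```text
t 20.7 p [ 0.5811 -0.1758  0.0667] yawx 0.11 zax [ 0.  0. -1.] F [-0.42 -0.01  0.07] op 0.0856 q [-0.42  0.17  1.78  0.    1.2   1.15]
```

View pics/s18.png

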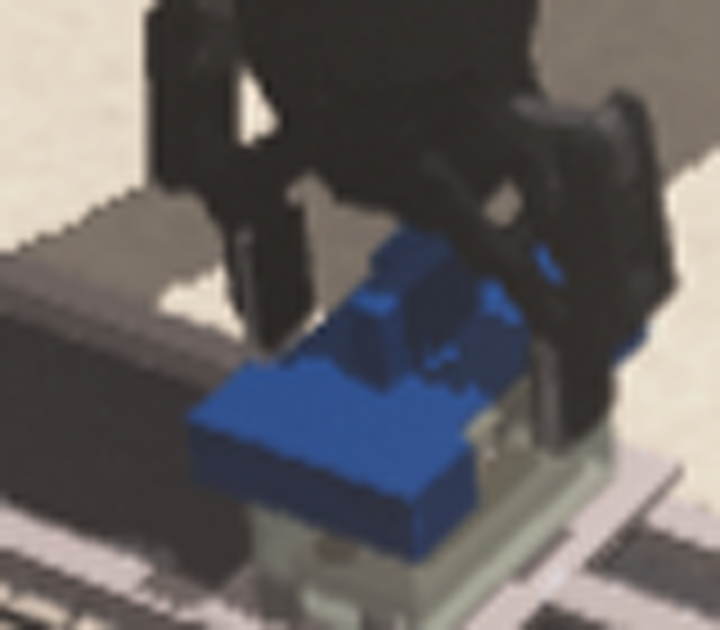

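Emit:
apply_moves:
  rows:
    - [0,0,-0.3,0,0,0]
    - [0,0,-1,0,0,0]
    - [-0.1,0,-2,0,0,0]
    - [-0.1,0,-2.8,0,0,0]
    - [-0.1,0,-3.2,0,0,0]
    - [-0.1,0,-3.2,0,0,0]

```text
t: 21.35
tool_pos: [0.5808, -0.1762, 0.1002]
tool_rot: [3.141, 0.003, 0.004]
contact_force: [-0.8, -0.3, -0.0]
opening: 0.0852
```

```bash
python3 - <<'E'
from h import *
st()
s=cam("scene"); t=cam("top")
crop(s[0],180,145,80,70,9,"pics/s19.png")
crop(t[0],300,160,110,85,7,"pics/t19.png")
st()
E
```

```text
t 21.35 p [ 0.5808 -0.1762  0.1002] yawx 0.11 zax [ 0.002 -0.001 -1.   ] F [-0.79 -0.35 -0.03] op 0.0852 q [-0.42  0.12  1.77  0.    1.25  1.15]
t 21.45 p [ 0.58   -0.1758  0.0988] yawx 0.11 zax [ 0.  0. -1.] F [ 0.65 -0.22 -0.27] op 0.0854 q [-0.42  0.12  1.77  0.    1.25  1.15]
```

View pics/s19.png

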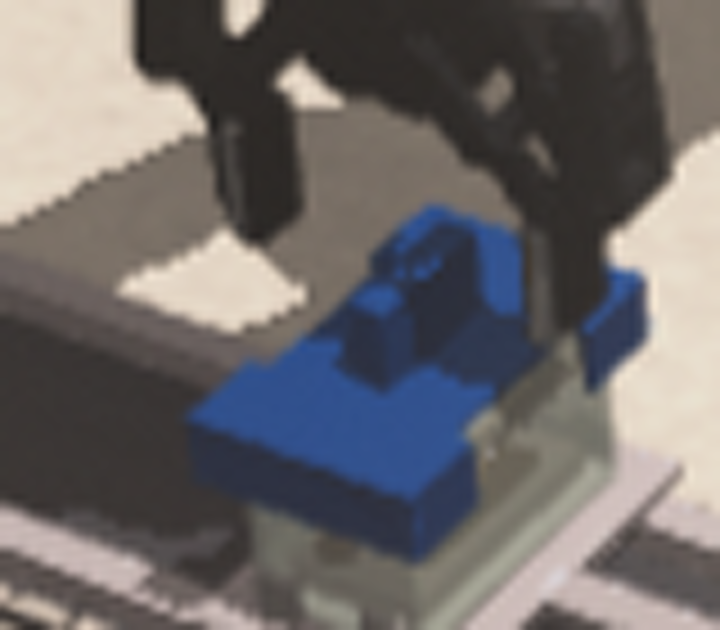

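```bash
python3 - <<'E'
from h import *
s=cam("scene")
z=.093
for u,o in(((190,420),(.055,-.035)),((413,498),(.055,.035)),((476,440),(.027,.035))):
  p=ray(s,(180+u[0]/9-.45,145+u[1]/9-.45),z); print((p[:2]-o).round(4))
for u,o in(((418,560),(.055,.035)),):
  p=ray(s,(180+u[0]/9-.45,145+u[1]/9-.45),z-.021); print((p[:2]-o).round(4))
st()
E
```

```text
[ 0.5796 -0.1743]
[ 0.578  -0.1758]
[ 0.5784 -0.1756]
[ 0.5771 -0.1768]
t 21.5 p [ 0.5798 -0.1758  0.0984] yawx 0.11 zax [-0.  0. -1.] F [-0.56  0.38 -0.53] op 0.0857 q [-0.42  0.12  1.77  0.    1.25  1.15]
```

Emit:
apply_moves:
  rows:
    - [0,0,0.1,0,0,0]
    - [0,0,0.1,0,0,0]
    - [0,0,0.1,0,0,0]
    - [0,0,0.1,0,0,0]
    - [0,0,0.1,0,0,0]
    - [0,0,0.1,0,0,0]
    - [0,0,0.1,0,0,0]
    - [0,0,0.1,0,0,0]
    - [0,0,0.1,0,0,0]
    - [0,0,0.1,0,0,0]
  grip: 1
  squeeze: 40

```text
t: 22.5
tool_pos: [0.5799, -0.1758, 0.0975]
tool_rot: [-3.141, -0.003, 0.0]
contact_force: [0.8, 0.1, -0.3]
opening: 0.0111
```

```bash
python3 - <<'E'
from h import *
st()
s=cam("scene"); 
crop(s[0],180,145,80,70,9,"pics/s20.png")
E
```

```text
t 22.5 p [ 0.5799 -0.1758  0.0975] yawx 0.11 zax [-0.  0. -1.] F [ 0.75  0.11 -0.26] op 0.0111 q [-0.42  0.13  1.77  0.    1.25  1.15]
```

View pics/s20.png

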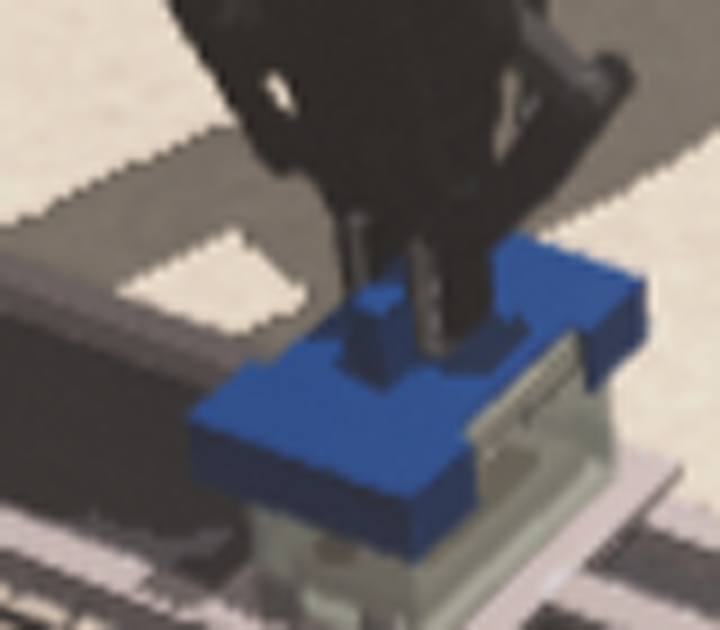

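Emit:
apply_moves:
  rows:
    - [0,0,-0.1,0,0,0]
    - [0,0,-0.3,0,0,0]
    - [0,0,-0.6,0,0,0]
    - [0,0,-1,0,0,0]
    - [0,0,-1.5,0,0,0]
    - [0,0,-2.1,0,0,0]
    - [0,0,-2.8,0,0,0]
    - [0,0,-3.6,0,0,0]
    - [0,0,-4.6,0,0,0]
    - [0,0,-5.6,0,0,0]
    - [0,0,-6.6,0,0,0]
    - [0,0,-7.6,0,0,0]
    - [0,0,-8.5,0,0,0]
    - [0,0,-9.2,0,0,0]
    - [0,0,-9.7,0,0,0]
    - [0,0,-10,0,0,0]
    - [0,0,-10,0,0,0]
    - [0,0,-10,0,0,0]
    - [0,0,-10,0,0,0]
    - [0,0,-10,0,0,0]

```text
t: 24.55
tool_pos: [0.5797, -0.1758, 0.197]
tool_rot: [-3.141, -0.003, 0.001]
contact_force: [-0.1, -0.1, -0.8]
opening: 0.0112
```

```bash
python3 - <<'E'
from h import *
st()
s=cam("scene"); t=cam("top")
crop(s[0],160,100,130,120,6,"pics/s21.png")
cv2.imwrite("pics/t21.png",t[0])
st()
E
```

```text
t 24.55 p [ 0.5797 -0.1758  0.197 ] yawx 0.11 zax [-0.001  0.001 -1.   ] F [-0.08 -0.14 -0.85] op 0.0112 q [-0.42  0.03  1.69  0.    1.42  1.15]
t 24.65 p [ 0.5798 -0.1758  0.1971] yawx 0.11 zax [-0.001  0.001 -1.   ] F [-0.29  0.62 -0.65] op 0.0109 q [-0.42  0.03  1.69  0.    1.42  1.15]
```

View pics/s21.png

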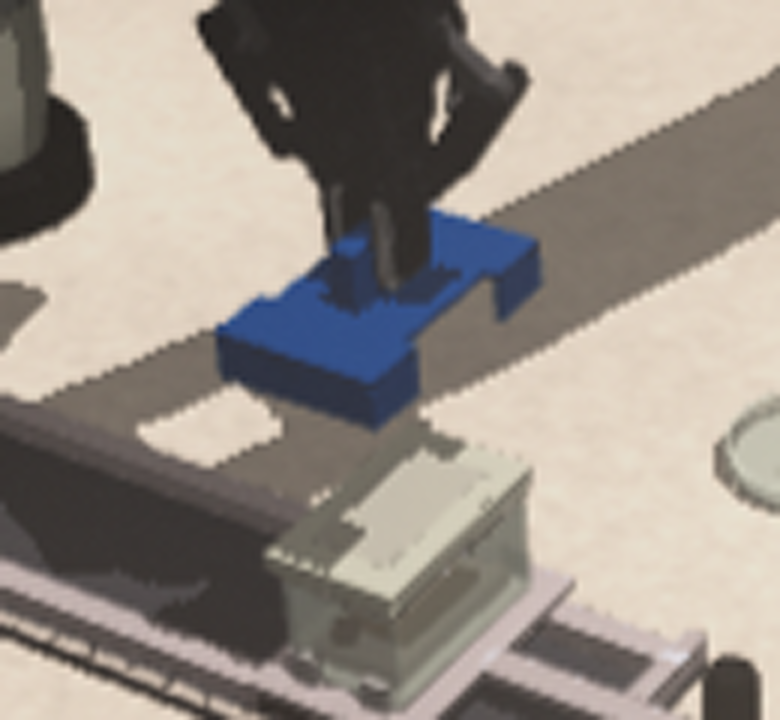

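View pics/t21.png

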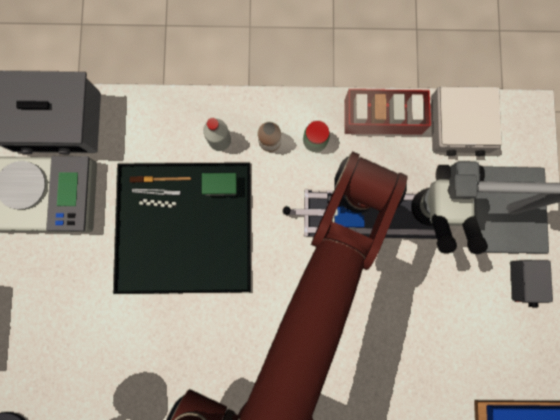

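```bash
python3 - <<'E'
from h import *
s=cam("scene")
P=[]
for u,o in(((268,550),(.05,-.03)),((390,603),(.05,.03)),((530,465),(-.05,.03))):
  p=ray(s,(160+u[0]/6-.42,100+u[1]/6-.42),.09); print((p[:2]-o).round(4))
st()
print(ctrl.finish_job())
E
```

```text
[ 0.5775 -0.1746]
[ 0.5815 -0.1745]
[ 0.5806 -0.177 ]
t 24.7 p [ 0.5798 -0.1758  0.1973] yawx 0.11 zax [-0.  0. -1.] F [ 0.65 -0.11 -1.  ] op 0.0112 q [-0.42  0.03  1.69  0.    1.42  1.15]
the job is handed in; nothing more can be done
None
```

The job is done and handed in at about 24.7 s of the 72 s. `finish_job` gave no verdict, so what follows rests on my own checks.

- **Carriage:** I drew it out by the knob until it hit its stop. It stopped about 15 mm sooner than I expected from the knob's starting place, so the carriage had probably not started quite at 0. The push against the stop peaked at about 54 N at the wrist before I eased off. The ring light's position in the images and the final box position (about 0.579, -0.175) both agree with the carriage being at its stop.
- **Seating both lids:** I pinched the white inner lid through the cut-outs, carried both lids over and lowered them slowly. The lids touched down at about 6 N, within 0.5 mm of the expected height, and I let go there.
- **Cover:** I then gripped the blue cover by its bar and lifted it straight up 10 cm.

**Last checks:**
- The cover is level and still, held with 11 mm finger opening on the 12 mm bar.
- The inner lid lies flat on the box. Its visible flange corners put its centre at about (0.580, -0.175), within about 1 mm of the box centre on average, though single corners scatter by 2–3 mm.
- The other things look unmoved in the final top view, and the arm kept clear of the microscope.

No check failed; the early stop was the only reading that disagreed with what I expected.

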